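# Moisture-check the carving blanks by wood kind

## Robot

A 6-joint arm with a two-finger parallel gripper is mounted at the origin on the work surface. World frame = base frame: x ahead of the robot, y to its left, z up, the work surface at z = 0. Lengths are in m, angles in degrees, forces in N, time in s.
With the tool pointing down it reaches from about 0.425 to 0.95 m from the base axis. Payload 14.7 kg.
Tool frame: the origin (TCP) lies at the very end of the fingers, on their centre line; the grasp point (between the pads) lies 19 mm behind it; z points along the fingers, y is the line along which they close (so a half turn about z gives the same grasp; the last joint's range is limited). The gripper opens to 85 mm and grips with 20 to 120 N. Pads are 22 mm wide; open, the fingers measure 114 mm over their backs; the gripper's body (76 mm by 85 mm) begins 54 mm behind the grasp point. The pads swing forward as they close: fully open they stand 13 mm farther back than shut.
Start: joints at [-77.212, 27.513, 91.461, -0, 61.026, -2.67], TCP at [0.173, -0.626, 0.231] pointing down, gripper open.
Joint ranges: [-157.49, 157.49], [-46.99, 117.5], [13.45, 153.17], [-89.5, 269.5], [5.16, 153.95], [-167.48, 167.48]. Speed limits (degrees/s): [108.29, 108.29, 136.94, 172.46, 172.46, 172.46].

## Interface

Orientations are given as [roll, pitch, yaw] about the fixed x, y, z axes, in that order (R = Rz(yaw) Ry(pitch) Rx(roll)).
In Python, from plant import env gives the robot as it stands.
- The arm moves only by the tool move_arm, never from a script. Its argument "targets" is a list of rows, each a list of 5 numbers: the shift along the tool's x, y, z each as a share of 20 mm, from -1 to 1, then the turn about the tool's z as a share of pi rad, from -1 to 1, then the opening, from 0 (shut) to 1 (fully open). In form: [[x, y, z, turn, fingers], ...]. A call has 1 to 5 rows; each row shifts and turns the commanded pose from where the row before left it, along the tool's axes as they then stand; what a row does not reach is not made up. A row lasts 1/10 s, in which the tool goes at most 50 mm and 8.59 degrees, less where a joint would pass 70% of its speed; a pose out of reach is approached as far as the arm can. A call with a number of a shift or a turn outside -1 to 1 is refused whole. A call with a gripper value outside its range is refused whole. The fingers move at their own pace and stop on an object; the grip force is fixed at half the most. Time passes only in rows, so rows that do not move let the fingers close. It gives the time, the measured TCP pose, the force, the opening and the grip force at its end, in the units of the state.
- env.sense(): the state, without advancing time (a new reading comes with each control period).
- env.snapshot(name): name is "scene" or "top" or "wrist"; returns a dict with "frame" (480x640x3 uint8, red, green, blue), "mtx" (3x3 intrinsics, pixels), "camera_from_world" (4x4, takes a point from world to camera coordinates); the wrist camera has in their place "hand_eye" (4x4, takes a point from camera to tool coordinates, whose origin is the TCP and whose axes are the flange's). Camera axes: x right, y down, z forward; pixel columns grow to the right and rows downward; lengths in m; the calibration is good to about 2 mm. A picture is of the moment at which its call begins: read the wrist's pose just before it. There is no depth.
- env.sign_off(): hands the job in; it is judged then, once.
The state is a dict: "clock": time; "q": joint angles; "dq": joint speeds; "tau": joint torques, N m; "position": TCP position; "ee_rot": TCP orientation; "force": force on the tool from outside, world axes, zero at the start; "wrist_torque": the same for the moment, N m; "grip_width": finger opening in m; "finger_force": force on a finger pad.
Only numpy, scipy, OpenCV 4.12 (cv2) and the standard library are available. Lean on these libraries where they do the work, as an engineer would, in place of code of your own. Each camera call takes 0.05 s, during which the arm holds its last target. There are 200 camera calls.

## Task

Check the moisture of the nutcracker blanks lying on the bench, the pale ones first: lay every pale blank flat on the meter's black pad, with no dark one there, turn the dial so its red pointer is at the cream tab, then push the green test button fully down and let it go. Clear them onto the cork board and do the same for the dark blank, alone on the pad, with the pointer at the brown tab. Finish with all the blanks lying flat on the cork board, the dial left at the brown tab, and the carver's gouge, mallet and wax tin left alone.

Things in the scene. Friction and masses are not known exactly. Their poses are not given: they have to be found in the camera images.
- pale_1: nutcracker-shaped flat blank of pale wood, 128 mm long, 36 thick, about 100 g, either face up. Origin at mid-thickness (18 mm above its support). Own x runs feet to hat: foot block x -62 to -42 mm (52 wide in y), legs to -18 (36 wide), torso to +30 (46 wide, straight sides, grip here), head and hat to +66 (34, then 28 wide). May be absent (at least one pale blank is there).
- pale_2: nutcracker-shaped flat blank of pale wood, 128 mm long, 36 thick, about 100 g, either face up. Origin at mid-thickness (18 mm above its support). Own x runs feet to hat: foot block x -62 to -42 mm (52 wide in y), legs to -18 (36 wide), torso to +30 (46 wide, straight sides, grip here), head and hat to +66 (34, then 28 wide). May be absent (at least one pale blank is there).
- dark_1: nutcracker-shaped flat blank of dark brown wood, 128 mm long, 36 thick, about 130 g, either face up. Origin at mid-thickness (18 mm above its support). Own x runs feet to hat: foot block x -62 to -42 mm (52 wide in y), legs to -18 (36 wide), torso to +30 (46 wide, straight sides, grip here), head and hat to +66 (34, then 28 wide).
- meter: bench moisture meter, a fixed grey slab 280 (x) x 250 (y) x 34 mm; origin at the centre of its underside. Front strip (its -x side) carries dial and button, the back carries the pad.
- pad (a point): centre of the top face of the meter's black sensing pad, 150 (x) x 210 mm (y), 36 mm above the bench; axes as the meter's, z up. Two blanks fit side by side with their lengths along x, centres 120 mm apart in y
- dial_grip (a point): on the dial's axis, at the height to grip (72 mm above the bench): the black dial has a bar grip 52 mm long, 14 mm wide, from 49 to 79 mm above the bench, on a 56 mm disc. Own x points along the bar towards the red pointer's tip
- dial_tip (a point): tip of the dial's red pointer, 42 mm from the dial's axis
- dial (a joint): dial angle, 0 to 3.4 rad; grows clockwise seen from above; at 1.7 the pointer points along the meter's +x (towards the pad). Stays where it is left
- tab_pale_tip (a point): inner edge of the cream index tab (18 x 12 x 6 mm) at the rim of the dial, 42 mm from the dial's axis: dial_tip is here when the dial is set for pale wood
- tab_dark_tip (a point): inner edge of the dark brown index tab, 42 mm from the dial's axis: dial_tip is here when the dial is set for dark wood
- test_top (a point): centre of the top of the green spring test button, 36 mm across, about 59 mm above the bench when up
- test (a joint): travel of the test button: 0 up, 0.008 m fully down, 5 N; springs back when let go
- board: fixed cork board, 350 (x) x 190 (y) x 12 mm thick, for checked blanks; no rim; origin at the centre of its underside
- gouge: carving gouge, 230 mm long along its x, lying on the bench at the right; leave alone
- mallet: wooden mallet, 260 mm long along its x, head 70 mm across; leave alone
- wax_tin: green tin, 70 mm across, 60 mm tall, origin under its centre; leave alone
There are look-alikes about, which are no part of the job. What is shaped like the pale_1 but blue is not meant. There is more than one size of the dark_1; the one meant has the size given above.

How it is judged:
By the outcome, as a careful person would: the job done as asked, in the order asked, and still so for the second after the job is handed in, with the robot touching nothing.
Of pale_1, pale_2 only 1 to 2 are there at a start; the rules pass over those that are not, and their reading is None.
At some moment in a run one of pale_1, pale_2, dark_1 may be knocked a few centimetres aside while the robot is not near it.
Once in a run the grip may slacken for a moment while it holds something.
It also fails if it takes over 210 s, if anything falls off the work surface, if the arm or the gripper's body presses on something with over 40 N, if the wrist force passes 120 N, or if a joint passes its speed limit or range.

## Working session

There is one attempt and no reset: what is moved stays moved. The work goes in short steps, Python scripts to look and compute and a tool call to move; the robot and the scene stay as the last step left them, time stands still between calls to the robot, and variables do not carry over. Pictures are saved under pics/ and viewed, at most 14 in all, crops included, and the job is handed in when it is done.

Besides the shell and the picture viewer there is one more tool, called after "Call:" in YAML: its name, and indented under it one key for each argument. move_arm: Moves the arm, as the interface text tells. Shift numbers are shares of 20 mm and turn numbers shares of pi rad, none past 1 either way. Its arguments: {"type":"object","properties":{"targets":{"type":"array"}},"required":["targets"]}

```bash
ls; mkdir -p pics; python3 - <<'E'
from plant import env
import cv2
s=env.sense();print(s['clock'],s['position'],s['ee_rot'],s['grip_width'])
for n in("top","scene"):
    d=env.snapshot(n);cv2.imwrite(f"pics/{n}0.png",d["frame"][:,:,::-1]);print(d["mtx"].round(1).tolist(),d["camera_from_world"].round(3).tolist())
print(env.snapshot("wrist")["hand_eye"])
E
```

```text
pics
0.0 [ 0.17317436 -0.62605693  0.23067225] [-1.79930046e+02 -3.71868511e-03  1.54562758e+01] 0.08531242756341484
[[566.6, 0.0, 320.5], [0.0, 566.6, 231.1], [0.0, 0.0, 1.0]] [[-0.025, -1.0, 0.015, -0.136], [-0.994, 0.023, -0.106, 0.512], [0.105, -0.017, -0.994, 1.329], [0.0, 0.0, 0.0, 1.0]]
[[560.6, 0.0, 311.9], [0.0, 560.6, 235.1], [0.0, 0.0, 1.0]] [[-0.61, 0.792, -0.009, 0.422], [0.497, 0.373, -0.783, -0.137], [-0.617, -0.482, -0.622, 1.531], [0.0, 0.0, 0.0, 1.0]]
[[-1.14517941e-03 -9.66238537e-01 -2.57646614e-01  6.47554239e-02]
 [ 9.99999342e-01 -1.09009982e-03 -3.56621035e-04 -8.38100221e-04]
 [ 6.37204607e-05 -2.57646853e-01  9.66239150e-01 -1.41803838e-01]
 [ 0.00000000e+00  0.00000000e+00  0.00000000e+00  1.00000000e+00]]
```

View pics/top0.png

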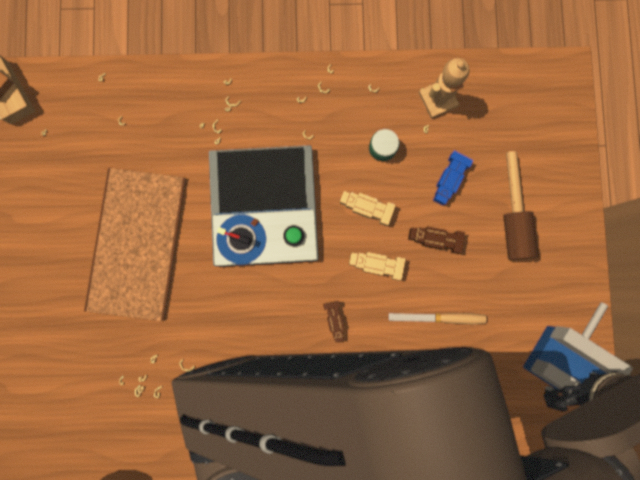

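View pics/scene0.png

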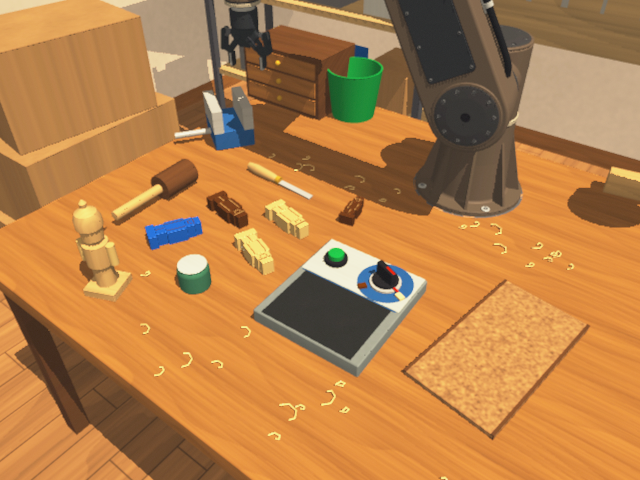

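The top view has two pale blanks at (368,207) and (378,265). There are two dark ones, at (437,239), which is large, and (335,321), which is small. A blue look-alike is at (453,178). The large dark one should be the 128 mm blank; I'll measure both and check in an enlarged crop.

```bash
cat > h.py <<'E'
from plant import env
import cv2, numpy as np
def ray(d,uv,z):
    T=d["camera_from_world"];R=T[:3,:3];c=-R.T@T[:3,3]
    v=R.T@np.linalg.inv(d["mtx"])@np.array([uv[0],uv[1],1.])
    return c+v*(z-c[2])/v[2]
def proj(d,p):
    T=d["camera_from_world"];q=d["mtx"]@(T[:3,:3]@np.asarray(p)+T[:3,3]);return q[:2]/q[2]
def world(d,s):   # give a wrist snapshot camera_from_world
    from scipy.spatial.transform import Rotation as Ro
    W=np.eye(4);W[:3,:3]=Ro.from_euler('xyz',s['ee_rot'],degrees=True).as_matrix();W[:3,3]=s['position']
    d["camera_from_world"]=np.linalg.inv(W@d["hand_eye"]);return d
def masks(im):
    h=cv2.cvtColor(im,cv2.COLOR_RGB2HSV);H,S,V=[h[...,i].astype(int) for i in range(3)]
    return dict(pale=((H>15)&(H<32)&(V>185)&(S>50)&(S<150)),dark=((H<14)&(V<115)&(S>100)&(V>25)),
      red=(((H<6)|(H>174))&(S>170)&(V>120)),green=((H>50)&(H<80)&(S>150)&(V>70)))
def blobs(d,name,z,amin=150,amax=9e9,roi=None):
    m=masks(d["frame"])[name].astype(np.uint8)
    if roi: k=np.zeros_like(m);k[roi[1]:roi[3],roi[0]:roi[2]]=1;m=m*k
    m=cv2.morphologyEx(m,cv2.MORPH_CLOSE,np.ones((3,3)))
    out=[]
    for c in cv2.findContours(m,cv2.RETR_EXTERNAL,cv2.CHAIN_APPROX_NONE)[0]:
        if amin<cv2.contourArea(c)<amax:
            w=np.array([ray(d,p[0],z)[:2] for p in c]).astype(np.float32)
            r=cv2.minAreaRect(w*1000);b=cv2.boxPoints(r)
            e=[b[1]-b[0],b[2]-b[1]];e=max(e,key=np.linalg.norm);a=e/np.linalg.norm(e)
            n=np.array([-a[1],a[0]]);ctr=np.array(r[0]);u=(w*1000-ctr)@a;v=(w*1000-ctr)@n
            L=max(r[1])/2
            wp=np.ptp(v[u>L-20]);wm=np.ptp(v[u<-L+20])
            if wp>wm:a=-a
            out.append(dict(px=c[:,0].mean(0).round(),xy=(ctr/1000).round(4),yaw=round(float(np.degrees(np.arctan2(a[1],a[0]))),1),size=np.round(sorted(r[1])),ends=(round(float(wp)),round(float(wm)))))
    return out
E
python3 - <<'E'
from h import *
d=env.snapshot("top")
for n in("pale","dark"):
    for b in blobs(d,n,.03,roi=(190,140,620,345)):print(n,b)
f=d["frame"][:,:,::-1]
a=cv2.resize(f[190:350,315:475],(560,560),interpolation=cv2.INTER_CUBIC)
cv2.imwrite("pics/crop1.png",a)
b=cv2.resize(f[200:280,200:330],(780,480),interpolation=cv2.INTER_CUBIC);cv2.imwrite("pics/crop2.png",b)
for p in[(185,178),(110,168),(163,321),(86,310)]:print('board',ray(d,p,.012)[:2].round(4))
for p in[(209,152),(313,146),(319,261),(215,266)]:print('meter',ray(d,p,.034)[:2].round(4))
for p in[(216,152),(305,148),(309,209),(218,213)]:print('pad',ray(d,p,.036)[:2].round(4))
print(blobs(d,"green",.059,50),blobs(d,"red",.06,8))
E
```

```text
pale {'px': array([462., 317.]), 'xy': array([ 0.2958, -0.4802]), 'yaw': 88.5, 'size': array([ 16., 104.]), 'ends': (14, 14)}
pale {'px': array([412., 317.]), 'xy': array([ 0.3011, -0.3595]), 'yaw': 87.1, 'size': array([ 14., 109.]), 'ends': (12, 14)}
pale {'px': array([587., 329.]), 'xy': array([ 0.26  , -0.7824]), 'yaw': -55.0, 'size': array([ 61., 127.]), 'ends': (15, 38)}
pale {'px': array([378., 264.]), 'xy': array([ 0.4277, -0.2788]), 'yaw': 77.3, 'size': array([ 53., 130.]), 'ends': (31, 53)}
pale {'px': array([368., 206.]), 'xy': array([ 0.5678, -0.2598]), 'yaw': 70.0, 'size': array([ 51., 129.]), 'ends': (29, 51)}
pale {'px': array([514., 182.]), 'xy': array([ 0.6194, -0.6213]), 'yaw': 3.3, 'size': array([ 22., 146.]), 'ends': (20, 21)}
dark {'px': array([338., 322.]), 'xy': array([ 0.2935, -0.1818]), 'yaw': -171.7, 'size': array([44., 92.]), 'ends': (44, 26)}
dark {'px': array([436., 238.]), 'xy': array([ 0.482 , -0.4279]), 'yaw': 80.5, 'size': array([ 52., 139.]), 'ends': (29, 52)}
dark {'px': array([522., 237.]), 'xy': array([ 0.4846, -0.631 ]), 'yaw': -177.3, 'size': array([ 77., 122.]), 'ends': (76, 76)}
dark {'px': array([317., 209.]), 'xy': array([ 0.5707, -0.1415]), 'yaw': -2.8, 'size': array([ 31., 272.]), 'ends': (10, 31)}
board [0.6486 0.1785]
board [0.6773 0.3608]
board [0.3047 0.2304]
board [0.3352 0.4125]
meter [0.7065 0.1159]
meter [ 0.7161 -0.1354]
meter [ 0.4371 -0.1432]
meter [0.4312 0.1028]
pad [0.7057 0.0987]
pad [ 0.711 -0.116]
pad [ 0.5619 -0.1223]
pad [0.5571 0.0947]
[{'px': array([295., 235.]), 'xy': array([ 0.499, -0.089]), 'yaw': 11.4, 'size': array([25., 31.]), 'ends': (25, 25)}] [{'px': array([234., 235.]), 'xy': array([0.501 , 0.0547]), 'yaw': 70.2, 'size': array([ 7., 22.]), 'ends': (7, 7)}]
```

View pics/crop1.png

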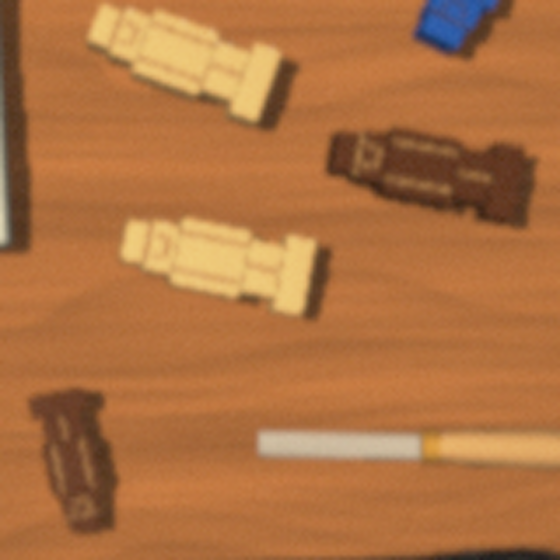

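View pics/crop2.png

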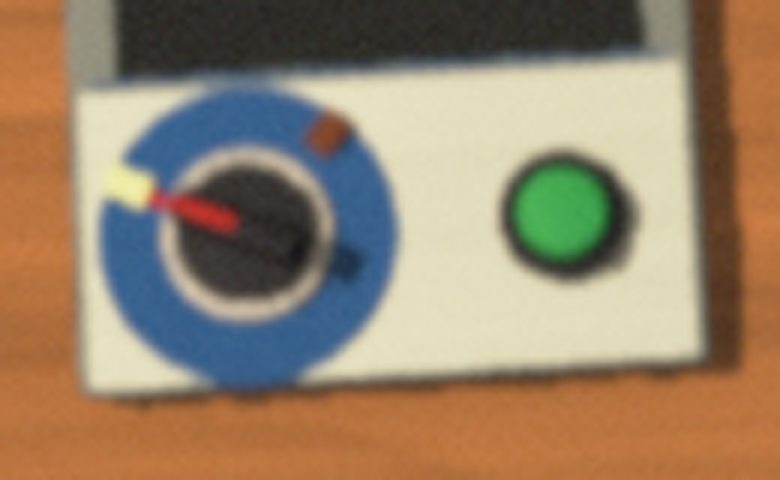

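The crop shows the large dark blank at (436,238): about 130 mm long once its shadow is allowed for, so it is dark_1. The one at (335,321) is only 92 mm, the small look-alike. The blue one at (453,178) is not meant. Both pale blanks measure 130 x 52 mm, with hats towards +y. The dial's pointer is near the cream tab. Next I move above the nearer pale blank at (0.428,-0.279).

Call:
move_arm:
  targets:
    - [0.845,-0.667,0,0,1]
    - [0.845,-0.667,0,0,1]
    - [0.845,-0.667,0,0,1]
    - [0.845,-0.667,0,0,1]
    - [0.845,-0.667,0,0,1]

```text
clock: 0.7
position: [0.2378, -0.5384, 0.2313]
ee_rot: [-180.0, 0.0, 15.5]
force: [1.4, 0.4, -0.5]
grip_width: 0.0856
finger_force: 0.0
```

Call:
move_arm:
  targets:
    - [0.845,-0.667,0,0,1]
    - [0.845,-0.667,0,0,1]
    - [0.845,-0.667,0,0,1]
    - [0.845,-0.667,0,0,1]
    - [0.845,-0.667,0,0,1]

```text
clock: 1.2
position: [0.3014, -0.4514, 0.2314]
ee_rot: [180.0, -0.0, 15.5]
force: [0.4, 0.1, -0.1]
grip_width: 0.086
finger_force: 0.0
```

Call:
move_arm:
  targets:
    - [0.845,-0.667,0,0,1]
    - [0.845,-0.667,0,0,1]
    - [0.845,-0.667,0,0,1]
    - [0.845,-0.667,0,0,1]
    - [0.845,-0.667,0,0,1]

```text
clock: 1.7
position: [0.3649, -0.3646, 0.2314]
ee_rot: [180.0, -0.0, 15.5]
force: [1.1, -0.3, -0.1]
grip_width: 0.0854
finger_force: 0.0
```

Call:
move_arm:
  targets:
    - [0.845,-0.667,0,0,1]
    - [0.845,-0.667,0,0,1]
    - [0.845,-0.667,0,0,1]
    - [0.845,-0.667,0,0,1]
    - [0.845,-0.667,0,0,1]

```text
clock: 2.2
position: [0.4284, -0.2777, 0.2314]
ee_rot: [180.0, -0.0, 15.5]
force: [-0.8, 0.4, 0.5]
grip_width: 0.0853
finger_force: 0.0
```

Call:
move_arm:
  targets:
    - [0,0,0,-0.043,1]
    - [0,0,0,-0.043,1]
    - [0,0,0,-0.043,1]
    - [0,0,0,-0.043,1]
    - [0,0,0,-0.043,1]

```text
clock: 2.7
position: [0.428, -0.2785, 0.2314]
ee_rot: [180.0, -0.0, 54.5]
force: [0.0, -1.0, 0.1]
grip_width: 0.0853
finger_force: 0.0
```

Call:
move_arm:
  targets:
    - [0,0,0,-0.043,1]
    - [0,0,0,-0.043,1]
    - [0,0,0,-0.043,1]
    - [0,0,0,0,1]

```text
clock: 3.1
position: [0.428, -0.2786, 0.2314]
ee_rot: [180.0, 0.0, 77.6]
force: [0.8, -0.6, 0.2]
grip_width: 0.0855
finger_force: 0.0
```

```bash
cat >> h.py <<'E'
def go(x,y,z,yaw=None):
    s=env.sense();p=s['position'];y0=s['ee_rot'][2];t=np.radians(y0);dx,dy,dz=x-p[0],y-p[1],z-p[2]
    print(f"t={s['clock']:.1f} pos={p.round(4)} rot={np.round(s['ee_rot'],1)} F={np.round(s['force'],1)} w={s['grip_width']:.4f}")
    def tot(t):return np.round(np.array([np.cos(t)*dx+np.sin(t)*dy,np.sin(t)*dx-np.cos(t)*dy,-dz])/.02,2)
    print('units before turn',tot(t))
    if yaw is not None:
        print('turn',round(-((yaw-y0+180)%360-180)/180,4),'units after turn',tot(np.radians(yaw)))
def look(name="wrist"):
    s=env.sense();d=env.snapshot(name)
    return world(d,s) if name=="wrist" else d
E
python3 - <<'E'
from h import *
d=look();cv2.imwrite("pics/w1.png",d["frame"][:,:,::-1])
for b in blobs(d,"pale",.036,1500):print(b)
print("red",blobs(d,"red",.06,40),"green",blobs(d,"green",.059,100))
go(.4277,-.2788,.006,77.3)
E
```

```text
{'px': array([322., 213.]), 'xy': array([ 0.4284, -0.2769]), 'yaw': 77.5, 'size': array([ 51., 126.]), 'ends': (33, 51)}
{'px': array([480., 158.]), 'xy': array([ 0.5697, -0.2583]), 'yaw': 67.5, 'size': array([ 51., 127.]), 'ends': (33, 51)}
red [] green []
t=3.1 pos=[ 0.428  -0.2786  0.2314] rot=[180.    0.   77.2] F=[0.  0.  0.3] w=0.0852
units before turn [-1.000e-02 -1.000e-02  1.127e+01]
turn -0.0003 units after turn [-1.000e-02 -1.000e-02  1.127e+01]
```

View pics/w1.png

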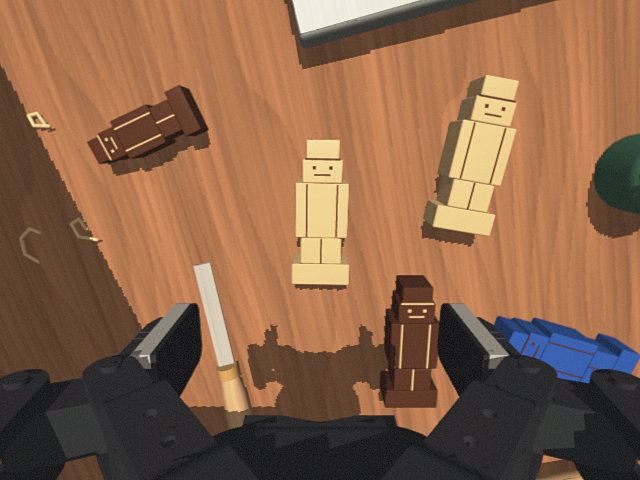

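The wrist view shows the target pale blank centred at (322,213), and the wrist fix matches the top view within 2 mm. Descend and grip.

Call:
move_arm:
  targets:
    - [0,0,0.94,0,1]
    - [0,0,0.94,0,1]
    - [0,0,0.94,0,1]
    - [0,0,0.94,0,1]
    - [0,0,0.94,0,1]

```text
clock: 3.65
position: [0.428, -0.2789, 0.1367]
ee_rot: [180.0, 0.0, 77.1]
force: [-1.0, 0.3, 0.7]
grip_width: 0.0857
finger_force: 0.0
```

Call:
move_arm:
  targets:
    - [0,0,0.94,0,1]
    - [0,0,0.94,0,1]
    - [0,0,0.94,0,1]
    - [0,0,0.94,0,1]
    - [0,0,0.94,0,1]

```text
clock: 4.15
position: [0.4281, -0.279, 0.0427]
ee_rot: [180.0, 0.0, 77.1]
force: [-0.1, -0.2, -0.3]
grip_width: 0.0855
finger_force: 0.0
```

Call:
move_arm:
  targets:
    - [0,0,0.94,0,1]
    - [0,0,0.94,0,1]
    - [0,0,0,0,0]
    - [0,0,0,0,0]
    - [0,0,0,0,0]

```text
clock: 4.65
position: [0.4284, -0.2795, 0.0067]
ee_rot: [179.9, 0.0, 77.3]
force: [-4.6, 6.2, 20.6]
grip_width: 0.0449
finger_force: 58.7
```

Call:
move_arm:
  targets:
    - [0,0,0,0,0]
    - [0,0,0,0,0]
    - [0,0,0,0,0]
    - [0,0,0,0,0]

```text
clock: 5.05
position: [0.4285, -0.2795, 0.0067]
ee_rot: [179.9, 0.0, 77.3]
force: [-0.7, 1.4, 9.0]
grip_width: 0.0457
finger_force: 62.4
```

Call:
move_arm:
  targets:
    - [0,0,-1,0,0]
    - [0,0,-1,0,0]
    - [0,0,-1,0,0]
    - [0,0,-1,0,0]
    - [0,0,-1,0,0]

```text
clock: 5.55
position: [0.428, -0.2792, 0.1071]
ee_rot: [180.0, 0.0, 77.3]
force: [-0.4, -0.2, -1.2]
grip_width: 0.045
finger_force: 61.6
```

Call:
move_arm:
  targets:
    - [0,0,-1,0,0]
    - [0,0,-1,0,0]
    - [0,0,0,0,0]

```text
clock: 5.85
position: [0.4292, -0.2801, 0.1485]
ee_rot: [179.8, 0.1, 77.4]
force: [-0.3, 0.2, -1.6]
grip_width: 0.045
finger_force: 61.6
```

```bash
python3 - <<'E'
from h import *
go(.632,.049,.15,2.0)
E
```

```text
t=5.8 pos=[ 0.4292 -0.2801  0.1485] rot=[1.798e+02 1.000e-01 7.740e+01] F=[-0.3  0.2 -1.6] w=0.0450
units before turn [18.28  6.29 -0.08]
turn 0.4186 units after turn [ 10.71 -16.09  -0.08]
```

Call:
move_arm:
  targets:
    - [0,0,0,0.0465,0]
    - [0,0,0,0.0465,0]
    - [0,0,0,0.0465,0]
    - [0,0,0,0.0465,0]
    - [0,0,0,0.0465,0]

```text
clock: 6.35
position: [0.4277, -0.279, 0.1453]
ee_rot: [-180.0, 0.0, 35.2]
force: [-0.4, 0.2, -1.3]
grip_width: 0.045
finger_force: 61.4
```

Call:
move_arm:
  targets:
    - [0,0,0,0.0465,0]
    - [0,0,0,0.0465,0]
    - [0,0,0,0.0465,0]
    - [0,0,0,0.0465,0]

```text
clock: 6.75
position: [0.4276, -0.279, 0.1453]
ee_rot: [-180.0, 0.0, 1.7]
force: [1.0, -0.8, -0.8]
grip_width: 0.0453
finger_force: 61.4
```

Call:
move_arm:
  targets:
    - [0.595,-0.894,0,0,0]
    - [0.595,-0.894,0,0,0]
    - [0.595,-0.894,0,0,0]
    - [0.595,-0.894,0,0,0]
    - [0.595,-0.894,0,0,0]

```text
clock: 7.25
position: [0.4843, -0.1869, 0.1453]
ee_rot: [-180.0, 0.0, 2.0]
force: [0.7, -0.8, -0.7]
grip_width: 0.0452
finger_force: 61.5
```

Call:
move_arm:
  targets:
    - [0.595,-0.894,0,0,0]
    - [0.595,-0.894,0,0,0]
    - [0.595,-0.894,0,0,0]
    - [0.595,-0.894,0,0,0]
    - [0.595,-0.894,0,0,0]

```text
clock: 7.75
position: [0.5405, -0.0954, 0.1452]
ee_rot: [-180.0, 0.0, 2.0]
force: [0.4, -0.3, -1.3]
grip_width: 0.045
finger_force: 61.5
```

Call:
move_arm:
  targets:
    - [0.595,-0.894,0,0,0]
    - [0.595,-0.894,0,0,0]
    - [0.595,-0.894,0,0,0]
    - [0.595,-0.894,0,0,0]
    - [0.595,-0.894,0,0,0]

```text
clock: 8.25
position: [0.5967, -0.004, 0.1451]
ee_rot: [-180.0, 0.0, 2.0]
force: [0.7, -0.4, -0.9]
grip_width: 0.045
finger_force: 61.5
```

Call:
move_arm:
  targets:
    - [0.595,-0.894,0,0,0]
    - [0.595,-0.894,0,0,0]
    - [0.595,-0.894,0,0,0]
    - [0,0,0,0,0]
    - [0,0,0,0,0]

```text
clock: 8.75
position: [0.63, 0.0502, 0.145]
ee_rot: [180.0, 0.1, 2.1]
force: [-0.1, -0.5, -0.4]
grip_width: 0.045
finger_force: 61.6
```

```bash
python3 - <<'E'
from h import *
go(.632,.049,.046,2.0)
d=look();cv2.imwrite("pics/w2.png",d["frame"][:,:,::-1])
t=look("top")
for b in blobs(t,"pale",.03,roi=(190,140,620,290)):print(b)
E
```

```text
t=8.8 pos=[0.63   0.0502 0.145 ] rot=[1.8e+02 1.0e-01 2.1e+00] F=[-0.1 -0.5 -0.4] w=0.0450
units before turn [0.1  0.07 4.95]
turn 0.0005 units after turn [0.1  0.07 4.95]
{'px': array([514., 181.]), 'xy': array([ 0.6206, -0.6217]), 'yaw': 2.8, 'size': array([ 23., 149.]), 'ends': (22, 23)}
```

View pics/w2.png

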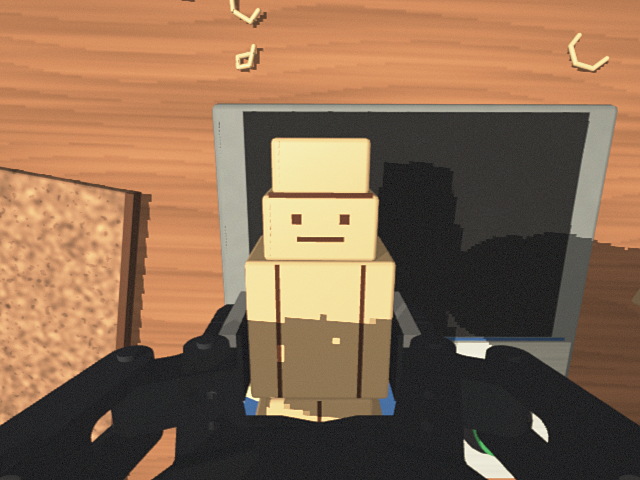

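The blank is held square over the left pad slot. The pad's back corners are at (244,112) and (589,112), and its front right corner at (563,340). A quick refinement of the pad pose before lowering.

```bash
python3 - <<'E'
from h import *
d=look()
for p in[(244,112),(589,112),(563,340)]:print(ray(d,p,.036).round(4))
E
```

```text
[0.7084 0.0985 0.036 ]
[ 0.7155 -0.1095  0.036 ]
[ 0.5637 -0.1234  0.036 ]
```

Call:
move_arm:
  targets:
    - [0.2,0,0.9,0,0]
    - [0,0,0.9,0,0]
    - [0,0,0.9,0,0]
    - [0,0,0.9,0,0]
    - [0,0,0.6,0,0]

```text
clock: 9.4
position: [0.6337, 0.0495, 0.0605]
ee_rot: [180.0, 0.1, 2.0]
force: [0.1, 0.4, -0.5]
grip_width: 0.0452
finger_force: 61.6
```

Call:
move_arm:
  targets:
    - [0,0,0.4,0,0]
    - [0,0,0.3,0,0]
    - [0,0,0.15,0,0]
    - [0,0,0,0,0]

```text
clock: 9.8
position: [0.6346, 0.0502, 0.0447]
ee_rot: [180.0, -0.0, 2.0]
force: [0.4, -1.1, -1.3]
grip_width: 0.045
finger_force: 61.6
```

Call:
move_arm:
  targets:
    - [0,0,0.1,0,0]
    - [0,0,0,0,1]
    - [0,0,0,0,1]
    - [0,0,0,0,1]
    - [0,0,0,0,1]

```text
clock: 10.3
position: [0.6346, 0.0502, 0.0429]
ee_rot: [180.0, -0.0, 2.0]
force: [-0.5, -1.0, -0.5]
grip_width: 0.0854
finger_force: 0.0
```

Call:
move_arm:
  targets:
    - [0,0,-0.7,0,1]
    - [0,0,-1,0,1]
    - [0,0,-1,0,1]
    - [0,0,-1,0,1]
    - [0,0,-1,0,1]

```text
clock: 10.8
position: [0.6346, 0.0502, 0.1387]
ee_rot: [-180.0, -0.0, 2.0]
force: [-0.1, -0.2, 0.3]
grip_width: 0.0852
finger_force: 0.0
```

Call:
move_arm:
  targets:
    - [0,0,-1,0,1]
    - [0,0,-1,0,1]
    - [0,0,-1,0,1]
    - [0,0,-1,0,1]
    - [0,0,0,0,1]

```text
clock: 11.3
position: [0.636, 0.0503, 0.2207]
ee_rot: [180.0, -0.3, 2.1]
force: [0.2, -0.6, -0.2]
grip_width: 0.0851
finger_force: 0.0
```

```bash
python3 - <<'E'
from h import *
d=look();print([b for b in blobs(d,"pale",.072,1500)])
go(.569,-.259,.23,69)
E
```

```text
[{'px': array([319., 222.]), 'xy': array([0.6361, 0.0505]), 'yaw': 0.8, 'size': array([ 51., 127.]), 'ends': (33, 51)}]
t=11.3 pos=[0.6353 0.0502 0.219 ] rot=[180.   -0.2   2. ] F=[ 1.1 -0.7 -0.1] w=0.0853
units before turn [-3.86 15.33 -0.55]
turn -0.372 units after turn [-15.62   2.45  -0.55]
```

Call:
move_arm:
  targets:
    - [-0.241,0.958,0,0,1]
    - [-0.241,0.958,0,0,1]
    - [-0.241,0.958,0,0,1]
    - [-0.241,0.958,0,0,1]
    - [-0.241,0.958,0,0,1]

```text
clock: 11.85
position: [0.6131, -0.0471, 0.2163]
ee_rot: [-180.0, 0.1, 2.1]
force: [-0.1, 0.8, -0.5]
grip_width: 0.0853
finger_force: 0.0
```

Call:
move_arm:
  targets:
    - [-0.241,0.958,0,0,1]
    - [-0.241,0.958,0,0,1]
    - [-0.241,0.958,0,0,1]
    - [-0.241,0.958,0,0,1]
    - [-0.241,0.958,0,0,1]

```text
clock: 12.35
position: [0.5924, -0.1436, 0.2163]
ee_rot: [-180.0, 0.1, 2.0]
force: [0.7, 0.1, 0.5]
grip_width: 0.0859
finger_force: 0.0
```

Call:
move_arm:
  targets:
    - [-0.241,0.958,0,0,1]
    - [-0.241,0.958,0,0,1]
    - [-0.241,0.958,0,0,1]
    - [-0.241,0.958,0,0,1]
    - [-0.241,0.958,0,0,1]

```text
clock: 12.85
position: [0.5718, -0.2402, 0.2163]
ee_rot: [-180.0, 0.0, 2.0]
force: [0.4, 0.3, 0.3]
grip_width: 0.0855
finger_force: 0.0
```

Call:
move_arm:
  targets:
    - [-0.241,0.958,0,0,1]
    - [0,0,0,-0.0465,1]
    - [0,0,0,-0.0465,1]
    - [0,0,0,-0.0465,1]
    - [0,0,0,-0.0465,1]

```text
clock: 13.35
position: [0.5679, -0.2588, 0.2162]
ee_rot: [-179.9, 0.0, 35.9]
force: [1.0, 0.4, 0.1]
grip_width: 0.0857
finger_force: 0.0
```

Call:
move_arm:
  targets:
    - [0,0,0,-0.0465,1]
    - [0,0,0,-0.0465,1]
    - [0,0,0,-0.0465,1]
    - [0,0,0,-0.0465,1]
    - [0,0,0,0,1]

```text
clock: 13.85
position: [0.568, -0.2587, 0.2163]
ee_rot: [-179.9, -0.0, 69.2]
force: [0.1, 0.1, -0.1]
grip_width: 0.0855
finger_force: 0.0
```

```bash
python3 - <<'E'
from h import *
d=look();B=blobs(d,"pale",.036,1500,roi=(150,0,500,400));[print(b) for b in B]
b=B[0]
go(*b['xy'],.009,b['yaw'])
E
```

```text
{'px': array([323., 220.]), 'xy': array([ 0.5692, -0.2573]), 'yaw': 69.1, 'size': array([ 50., 126.]), 'ends': (32, 50)}
t=13.9 pos=[ 0.568  -0.2587  0.2163] rot=[-179.9   -0.    68.8] F=[ 1.2 -0.5 -0.4] w=0.0853
units before turn [ 0.09  0.03 10.37]
turn -0.0015 units after turn [ 0.09  0.03 10.37]
```

Call:
move_arm:
  targets:
    - [0.1,0,0.94,0,1]
    - [0,0,0.94,0,1]
    - [0,0,0.94,0,1]
    - [0,0,0.94,0,1]
    - [0,0,0.94,0,1]

```text
clock: 14.4
position: [0.5689, -0.2569, 0.1218]
ee_rot: [-180.0, -0.0, 68.7]
force: [0.8, -0.1, 0.4]
grip_width: 0.0852
finger_force: 0.0
```

Call:
move_arm:
  targets:
    - [0,0,0.94,0,1]
    - [0,0,0.94,0,1]
    - [0,0,0.94,0,1]
    - [0,0,0.94,0,1]
    - [0,0,0.94,0,1]

```text
clock: 14.9
position: [0.5689, -0.257, 0.0278]
ee_rot: [-180.0, -0.0, 68.7]
force: [0.5, -0.5, -0.2]
grip_width: 0.0853
finger_force: 0.0
```

Call:
move_arm:
  targets:
    - [0,0,0.95,0,1]
    - [0,0,0,0,1]
    - [0,0,0,0,0]
    - [0,0,0,0,0]
    - [0,0,0,0,0]

```text
clock: 15.4
position: [0.5698, -0.2574, 0.0109]
ee_rot: [179.9, 0.0, 69.0]
force: [-7.7, 4.3, 27.0]
grip_width: 0.0453
finger_force: 57.4
```

Call:
move_arm:
  targets:
    - [0,0,0,0,0]
    - [0,0,0,0,0]
    - [0,0,0,0,0]
    - [0,0,0,0,0]

```text
clock: 15.8
position: [0.5698, -0.2574, 0.011]
ee_rot: [179.9, 0.0, 69.0]
force: [-0.4, -0.2, 6.1]
grip_width: 0.0447
finger_force: 61.8
```

Call:
move_arm:
  targets:
    - [0,0,-1,0,0]
    - [0,0,-1,0,0]
    - [0,0,-1,0,0]
    - [0,0,-1,0,0]
    - [0,0,-1,0,0]

```text
clock: 16.3
position: [0.5692, -0.2571, 0.1114]
ee_rot: [179.9, 0.0, 69.0]
force: [0.1, -0.4, -0.9]
grip_width: 0.0448
finger_force: 61.5
```

Call:
move_arm:
  targets:
    - [0,0,-1,0,0]
    - [0,0,-1,0,0]
    - [0,0,0,0,0]

```text
clock: 16.6
position: [0.5706, -0.2578, 0.1531]
ee_rot: [179.7, 0.0, 69.0]
force: [0.1, -0.3, -0.4]
grip_width: 0.0449
finger_force: 61.6
```

```bash
python3 - <<'E'
from h import *
go(.638,-.0695,.15,2)
E
```

```text
t=16.6 pos=[ 0.5706 -0.2578  0.1531] rot=[179.7   0.   69. ] F=[ 0.1 -0.3 -0.4] w=0.0449
units before turn [10.   -0.23  0.15]
turn 0.3721 units after turn [ 3.7  -9.29  0.15]
```

Call:
move_arm:
  targets:
    - [0,0,0,0.0465,0]
    - [0,0,0,0.0465,0]
    - [0,0,0,0.0465,0]
    - [0,0,0,0.0465,0]
    - [0,0,0,0.0465,0]

```text
clock: 17.1
position: [0.5688, -0.2569, 0.1493]
ee_rot: [-180.0, 0.0, 26.8]
force: [-0.5, -0.5, -2.1]
grip_width: 0.0453
finger_force: 61.3
```

Call:
move_arm:
  targets:
    - [0,0,0,0.0465,0]
    - [0,0,0,0.0465,0]
    - [0,0,0,0.0465,0]

```text
clock: 17.4
position: [0.5688, -0.2569, 0.1493]
ee_rot: [-180.0, 0.0, 1.7]
force: [-0.3, -0.4, -1.6]
grip_width: 0.0447
finger_force: 61.3
```

Call:
move_arm:
  targets:
    - [0.37,-0.929,0,0,0]
    - [0.37,-0.929,0,0,0]
    - [0.37,-0.929,0,0,0]
    - [0.37,-0.929,0,0,0]
    - [0.37,-0.929,0,0,0]

```text
clock: 17.9
position: [0.6027, -0.162, 0.1493]
ee_rot: [-180.0, 0.0, 2.0]
force: [-0.6, 0.3, -0.3]
grip_width: 0.0451
finger_force: 61.5
```

Call:
move_arm:
  targets:
    - [0.37,-0.929,0,0,0]
    - [0.37,-0.929,0,0,0]
    - [0.37,-0.929,0,0,0]
    - [0.37,-0.929,0,0,0]
    - [0.37,-0.929,0,0,0]

```text
clock: 18.4
position: [0.6363, -0.0679, 0.1493]
ee_rot: [-180.0, 0.0, 2.0]
force: [0.2, -1.3, -1.2]
grip_width: 0.045
finger_force: 61.5
```

Call:
move_arm:
  targets:
    - [0,0,0.9,0,0]
    - [0,0,0.9,0,0]
    - [0,0,0.9,0,0]
    - [0,0,0.7,0,0]
    - [0,0,0.4,0,0]

```text
clock: 18.9
position: [0.6357, -0.0686, 0.0723]
ee_rot: [-180.0, 0.1, 2.0]
force: [-0.6, 0.2, -0.6]
grip_width: 0.045
finger_force: 61.6
```

```bash
python3 - <<'E'
from h import *
go(.638,-.0695,.049,2)
E
```

```text
t=18.9 pos=[ 0.6357 -0.0686  0.0723] rot=[-1.8e+02  1.0e-01  2.0e+00] F=[-0.6  0.2 -0.6] w=0.0450
units before turn [0.11 0.05 1.16]
turn 0.0002 units after turn [0.11 0.05 1.16]
```

Call:
move_arm:
  targets:
    - [0.1,0,0.6,0,0]
    - [0,0,0.4,0,0]
    - [0,0,0.2,0,0]
    - [0,0,0,0,0]
    - [0,0,0,0,1]

```text
clock: 19.4
position: [0.6386, -0.0687, 0.0501]
ee_rot: [180.0, -0.0, 2.0]
force: [0.1, -0.5, -0.1]
grip_width: 0.0582
finger_force: 0.0
```

Call:
move_arm:
  targets:
    - [0,0,0,0,1]
    - [0,0,0,0,1]
    - [0,0,0,0,1]
    - [0,0,-0.7,0,1]
    - [0,0,-1,0,1]

```text
clock: 19.9
position: [0.6377, -0.0685, 0.084]
ee_rot: [-180.0, 0.1, 2.0]
force: [0.4, -0.2, 0.0]
grip_width: 0.085
finger_force: 0.0
```

Call:
move_arm:
  targets:
    - [0,0,-1,0,1]
    - [0,0,-1,0,1]
    - [0,0,-1,0,1]
    - [0,0,-1,0,1]
    - [0,0,-1,0,1]

```text
clock: 20.4
position: [0.6384, -0.0687, 0.1858]
ee_rot: [180.0, -0.0, 2.0]
force: [-0.3, 0.9, 0.3]
grip_width: 0.0854
finger_force: 0.0
```

Call:
move_arm:
  targets:
    - [-0.9,-0.6,-0.5,0,1]
    - [-0.9,-0.6,-0.5,0,1]
    - [-0.9,-0.6,-0.5,0,1]
    - [-0.9,-0.6,0,0,1]
    - [-0.9,-0.6,0,0,1]

```text
clock: 20.9
position: [0.5458, -0.0115, 0.2152]
ee_rot: [180.0, -0.1, 2.0]
force: [-0.2, 0.5, 0.2]
grip_width: 0.0856
finger_force: 0.0
```

Call:
move_arm:
  targets:
    - [-0.9,-0.6,0,0,1]
    - [-0.9,-0.6,0,0,1]
    - [-0.9,-0.6,0,0,1]
    - [0,0,0,0,1]
    - [0,0,0,0,1]

```text
clock: 21.4
position: [0.4914, 0.0222, 0.2147]
ee_rot: [180.0, -0.1, 2.1]
force: [0.3, 0.0, -0.3]
grip_width: 0.0855
finger_force: 0.0
```

```bash
python3 - <<'E'
from h import *
d=look();cv2.imwrite("pics/w3.png",d["frame"][:,:,::-1])
for b in blobs(d,"pale",.072,1500):print(b)
for b in blobs(d,"red",.06,60):print('red',b)
for b in blobs(d,"green",.059,200):print('g',b)
go(.5,.045,.2,2)
E
```

```text
{'px': array([462.,  58.]), 'xy': array([ 0.6091, -0.0674]), 'yaw': 2.0, 'size': array([52., 73.]), 'ends': (46, 52)}
{'px': array([283.,  54.]), 'xy': array([0.6069, 0.0506]), 'yaw': 2.0, 'size': array([51., 69.]), 'ends': (45, 51)}
red {'px': array([275., 217.]), 'xy': array([0.4972, 0.0572]), 'yaw': 68.3, 'size': array([ 5., 27.]), 'ends': (5, 5)}
red {'px': array([254., 198.]), 'xy': array([0.5119, 0.0726]), 'yaw': 69.8, 'size': array([ 4., 13.]), 'ends': (4, 4)}
t=21.4 pos=[0.4918 0.022  0.2146] rot=[ 1.8e+02 -1.0e-01  2.1e+00] F=[0.2 0.5 0.7] w=0.0852
units before turn [ 0.45 -1.13  0.73]
turn 0.0003 units after turn [ 0.45 -1.13  0.73]
```

View pics/w3.png

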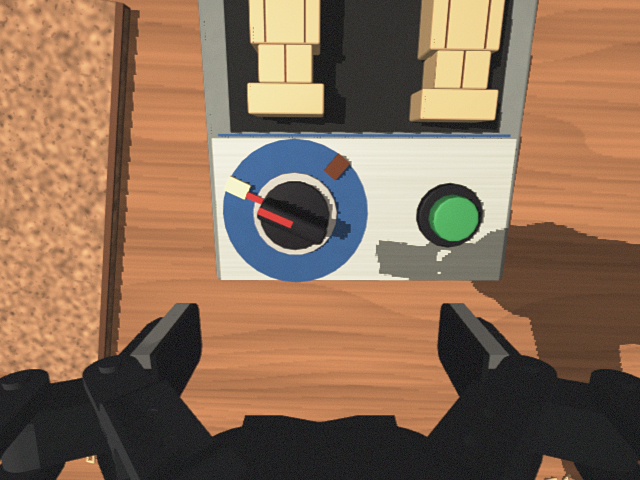

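Both pale blanks lie on the pad, and the pointer (red, near (250,196)) is close to the cream tab at (237,187). An enlarged crop will show the remaining error.

```bash
python3 - <<'E'
from h import *
d=look();f=d["frame"]
cv2.imwrite("pics/c3.png",cv2.resize(f[130:290,205:385],(720,640)[:2],interpolation=cv2.INTER_CUBIC)[:600,:,::-1])
h=cv2.cvtColor(f,cv2.COLOR_RGB2HSV);H,S,V=[h[...,i].astype(int) for i in range(3)]
blue=((H>100)&(H<120)&(S>120)).astype(np.uint8);blue[:138]=0;blue[:,:210]=0;blue[:,380:]=0;blue[290:]=0
cs=max(cv2.findContours(blue,0,1)[0],key=cv2.contourArea)
c,_,_=e=cv2.fitEllipse(cv2.convexHull(cs));print(e,ray(d,c,.035).round(4))
E
```

```text
((294.41845703125, 210.60816955566406), (140.7674560546875, 143.5902557373047), 117.7569808959961) [0.4991 0.0435 0.035 ]
```

View pics/c3.png

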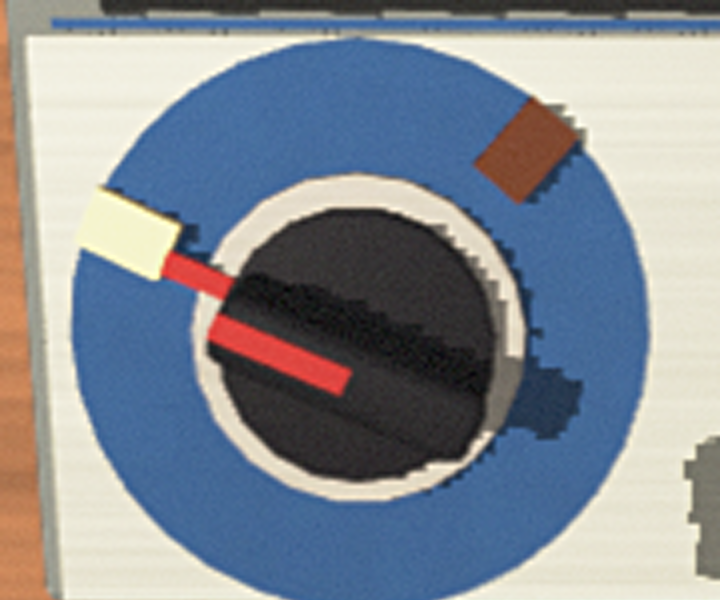

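```bash
python3 - <<'E'
from h import *
d=look();f=d["frame"];A=np.array([.4991,.0435])
g=lambda x,y:(205+x/4,130+y/4)
def ang(p,z):
    v=ray(d,p,z)[:2]-A;return round(float(np.degrees(np.arctan2(v[1],v[0]))),1),round(float(np.hypot(*v)),4)
print('cream inner',ang(g(171,254),.040),'cream centre',ang(g(130,232),.040))
print('brown inner',ang(g(498,183),.040),'centre',ang(g(528,150),.04))
for z in(.04,.045,.05):print('tip',z,ang(g(167,263),z))
# bar-top strip principal axis
m=masks(f)["red"].astype(np.uint8)
n,l,st,ce=cv2.connectedComponentsWithStats(m)
for i in range(1,n):
    if st[i,4]>40 and 205<ce[i][0]<385:
        ys,xs=np.where(l==i)
        for z in(.079,.045):
            P=np.array([ray(d,p,z)[:2] for p in zip(xs,ys)]).astype(np.float32)
            v=cv2.fitLine(P,2,0,.01,.01).ravel();s=np.sign((v[2:]-A)@v[:2]);print(ce[i],z,'dir',np.degrees(np.arctan2(s*v[1],s*v[0])).round(1),'axis offset',((v[2:]-A)@[-v[1],v[0]]).round(4),'ext',(((P-A)@v[:2])*s).min().round(4),(((P-A)@v[:2])*s).max().round(4))
E
```

```text
cream inner (70.0, 0.0396) cream centre (68.7, 0.0486)
brown inner (-42.8, 0.0407) centre (-42.4, 0.0494)
tip 0.04 (72.9, 0.0398)
tip 0.045 (71.5, 0.0391)
tip 0.05 (70.0, 0.0385)
[253.375  198.4375] 0.079 dir 68.0 axis offset -0.0045 ext 0.0242 0.0359
[253.375  198.4375] 0.045 dir 68.0 axis offset 0.0023 ext 0.0266 0.0398
[274.08163265 218.48163265] 0.079 dir 68.5 axis offset 0.0027 ext -0.0012 0.0242
[274.08163265 218.48163265] 0.045 dir 68.5 axis offset 0.0104 ext -0.0018 0.0267
```

The pointer reads 68–71° and the cream tab 69–70°, so it may already be set. I'll put the camera straight above the dial to remove the parallax.

Call:
move_arm:
  targets:
    - [-0.7,-0.29,0,0,0]
    - [-0.7,-0.29,0,0,0]
    - [-0.7,-0.29,0,0,0]
    - [-0.7,-0.29,0,0,0]
    - [0,0,0,0,0]

```text
clock: 22.05
position: [0.4318, 0.044, 0.2137]
ee_rot: [-180.0, 0.1, 2.1]
force: [-0.2, -0.3, -0.4]
grip_width: 0.0122
finger_force: 0.0
```

Call:
move_arm:
  targets:
    - [0,0,0,0,0]
    - [0,0,0,0,0]
    - [0,0,0,0,0]

```text
clock: 22.35
position: [0.4348, 0.0432, 0.2138]
ee_rot: [180.0, -0.0, 2.0]
force: [0.3, 0.4, 0.5]
grip_width: 0.0002
finger_force: 0.0
```

```bash
python3 - <<'E'
from h import *
d=look();f=d["frame"];go(.5,-.089,.1,2)
p=proj(d,(.4991,.0435,.05));x,y=[int(round(v)) for v in p];print(p, np.linalg.inv(d["camera_from_world"])[:3,3])
x0,y0=max(x-75,0),max(y-75,0);print(x0,y0)
cv2.imwrite("pics/c4.png",cv2.resize(f[y0:y0+150,x0:x0+150],(600,600),interpolation=cv2.INTER_CUBIC)[:,:,::-1])
for b in blobs(d,"green",.059,200):print('g',b)
E
```

```text
t=22.4 pos=[0.4347 0.0432 0.2137] rot=[180.  -0.   2.] F=[-0.6  0.5 -0.1] w=-0.0000
units before turn [3.03 6.72 5.68]
turn 0.0002 units after turn [3.03 6.72 5.68]
[322.99159712 139.48200835] [0.49920527 0.04624858 0.35558349]
248 64
```

View pics/c4.png

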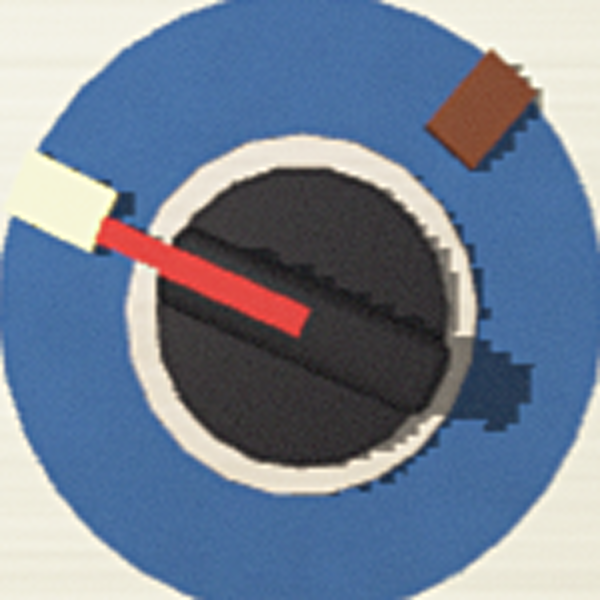

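Straight above the dial, the pointer tip is at crop (103,232) and the cream tab's inner edge is centred at (105,223). The pointer is about 2° short. Gripping the bar at the tab's angle, world yaw about 66.6°, will fix it. The axis is at (0.4972,0.0432) and the brown tab is at about -39.2°.

Call:
move_arm:
  targets:
    - [0,0,0,-0.0449,0.5]
    - [0,0,0,-0.0449,0.5]
    - [0,0,0,-0.0449,0.5]
    - [0,0,0,-0.0449,0.5]
    - [0,0,0,-0.0449,0.5]

```text
clock: 22.9
position: [0.4345, 0.0432, 0.2136]
ee_rot: [-180.0, 0.0, 42.8]
force: [0.1, -0.1, 0.2]
grip_width: 0.0427
finger_force: 0.0
```

Call:
move_arm:
  targets:
    - [0,0,0,-0.0449,0.5]
    - [0,0,0,-0.0449,0.5]
    - [0,0,0,-0.0449,0.5]
    - [0,0,0,0,0.5]

```text
clock: 23.3
position: [0.4345, 0.0432, 0.2136]
ee_rot: [-180.0, 0.0, 66.9]
force: [0.4, -0.1, 0.4]
grip_width: 0.0426
finger_force: 0.0
```

Call:
move_arm:
  targets:
    - [0.31,0.72,0.8,0,0.5]
    - [0.31,0.72,0.8,0,0.5]
    - [0.31,0.72,0.8,0,0.5]
    - [0.31,0.72,0.8,0,0.5]
    - [0,0,0,0,0.5]

```text
clock: 23.8
position: [0.4978, 0.0432, 0.148]
ee_rot: [-179.9, 0.0, 66.4]
force: [-0.1, -0.0, 0.7]
grip_width: 0.0429
finger_force: 0.0
```

```bash
python3 - <<'E'
from h import *
go(.4972,.0432,.054,66.6)
E
```

```text
t=23.8 pos=[0.4978 0.0432 0.148 ] rot=[-179.9    0.    66.4] F=[-0.1 -0.   0.7] w=0.0429
units before turn [-0.01 -0.03  4.7 ]
turn -0.0009 units after turn [-0.01 -0.03  4.7 ]
```

Call:
move_arm:
  targets:
    - [0,0,1,0,0.5]
    - [0,0,1,0,0.5]
    - [0,0,1,0,0.5]
    - [0,0,1,0,0.5]
    - [0,0,0.6,0,0.5]

```text
clock: 24.3
position: [0.4962, 0.0433, 0.057]
ee_rot: [-179.9, 0.0, 66.5]
force: [-0.4, -1.1, 0.3]
grip_width: 0.0424
finger_force: 0.0
```

Call:
move_arm:
  targets:
    - [0,0,0,0,0.5]
    - [0,0,0,0,0]
    - [0,0,0,0,0]
    - [0,0,0,0,0]
    - [0,0,0,0,0]

```text
clock: 24.8
position: [0.4971, 0.0435, 0.0588]
ee_rot: [180.0, -0.0, 66.7]
force: [-4.0, 4.0, 8.7]
grip_width: 0.0127
finger_force: 58.4
```

```bash
python3 - <<'E'
from h import *
go(.4972,.0432,.054,66.6)
E
```

```text
t=24.8 pos=[0.4971 0.0435 0.0588] rot=[180.   -0.   66.7] F=[-4.   4.   8.7] w=0.0127
units before turn [-0.01  0.01  0.24]
turn 0.0004 units after turn [-0.01  0.01  0.24]
```

Call:
move_arm:
  targets:
    - [0,0,0,0,0.4]
    - [0,0,0,0,0.4]
    - [0,0,0,0,0.4]
    - [0,0,-1,0,0.4]
    - [0,0,-1,0,0.4]

```text
clock: 25.3
position: [0.4965, 0.0432, 0.0979]
ee_rot: [-179.9, 0.0, 66.7]
force: [0.7, 0.7, -0.5]
grip_width: 0.0343
finger_force: 0.0
```

Call:
move_arm:
  targets:
    - [0,0,-1,0,0]
    - [0,0,-1,0,0]
    - [0,0,-1,0,0]
    - [0,0,0,0,0]

```text
clock: 25.7
position: [0.4984, 0.0433, 0.16]
ee_rot: [179.8, -0.1, 66.7]
force: [0.6, -0.6, -0.3]
grip_width: 0.0
finger_force: 0.0
```

```bash
python3 - <<'E'
from h import *
d=look();im=cv2.imread("pics/w3.png")[:,:,::-1]
d2=world(dict(frame=im,mtx=d["mtx"],hand_eye=d["hand_eye"]),dict(position=[.4918,.022,.2146],ee_rot=[180,-.1,2.1]))
h=cv2.cvtColor(im,cv2.COLOR_RGB2HSV);print(h[217,454])
m=((h[...,0]>45)&(h[...,0]<85)&(h[...,1]>100)).astype(np.uint8);m[:150]=0
c=max(cv2.findContours(m,0,1)[0],key=cv2.contourArea);e=cv2.fitEllipse(c);print(e,ray(d2,e[0],.059))
b=ray(d2,e[0],.059);go(b[0],b[1],.08)
cv2.imwrite("pics/w5.png",d["frame"][:,:,::-1])
E
```

```text
[ 65 131 181]
((453.4678955078125, 217.44056701660156), (45.414527893066406, 49.00404357910156), 86.69348907470703) [ 0.50326104 -0.07951391  0.059     ]
t=25.8 pos=[0.4978 0.0433 0.1588] rot=[ 1.799e+02 -1.000e-01  6.670e+01] F=[0.2 1.1 0.8] w=-0.0001
units before turn [-5.53  2.68  3.94]
```

View pics/w5.png

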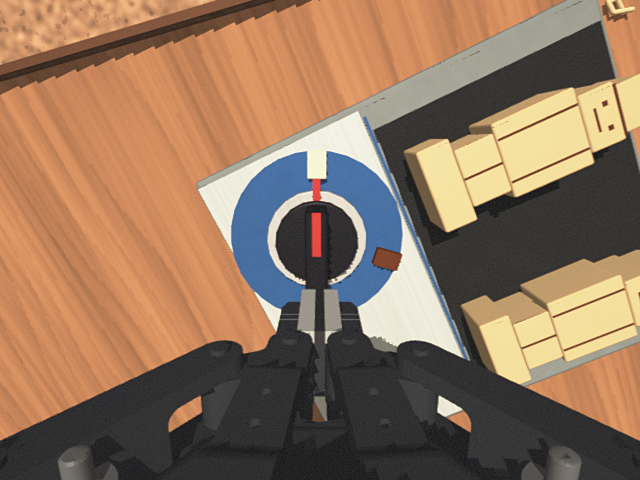

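The pointer is now exactly at the cream tab, at (316,180), and both pale blanks are on the pad. Now to the button.

Call:
move_arm:
  targets:
    - [-0.94,0.45,0,0,0]
    - [-0.94,0.45,0,0,0]
    - [-0.94,0.45,0,0,0]
    - [-0.94,0.45,0,0,0]
    - [-0.94,0.45,0,0,0]

```text
clock: 26.25
position: [0.5006, -0.0616, 0.1567]
ee_rot: [-179.9, 0.0, 66.7]
force: [0.7, 0.4, -1.0]
grip_width: -0.0001
finger_force: 0.0
```

Call:
move_arm:
  targets:
    - [-0.94,0.45,0,0,0]
    - [0,0,1,0,0]
    - [0,0,1,0,0]
    - [0,0,1,0,0]
    - [0,0,0.9,0,0]

```text
clock: 26.75
position: [0.5012, -0.0816, 0.0779]
ee_rot: [-179.9, 0.0, 66.7]
force: [0.3, 0.5, -0.2]
grip_width: 0.0001
finger_force: 0.0
```

Call:
move_arm:
  targets:
    - [0,0,0.3,0,0]
    - [0,0,0.3,0,0]
    - [0,0,0.2,0,0]
    - [0,0,0.1,0,0]
    - [0,0,0.1,0,0]

```text
clock: 27.25
position: [0.5023, -0.0817, 0.06]
ee_rot: [180.0, -0.0, 66.7]
force: [-0.1, -0.2, 0.5]
grip_width: 0.0
finger_force: 0.0
```

```bash
python3 - <<'E'
from h import *
go(.502,-.083,.05)
E
```

```text
t=27.2 pos=[ 0.5023 -0.0817  0.06  ] rot=[180.   -0.   66.7] F=[-0.1 -0.2  0.5] w=0.0000
units before turn [-0.06  0.01  0.5 ]
```

Call:
move_arm:
  targets:
    - [0,0,0.1,0,0]
    - [0,0,0.1,0,0]
    - [0,0,0.1,0,0]
    - [0,0,0,0,0]
    - [0,0,0,0,0]

```text
clock: 27.75
position: [0.5023, -0.0817, 0.0538]
ee_rot: [180.0, -0.0, 66.7]
force: [0.9, 0.3, 3.0]
grip_width: 0.0002
finger_force: 1.8
```

Call:
move_arm:
  targets:
    - [0,0,0.1,0,0]
    - [0,0,0.05,0,0]
    - [0,0,0,0,0]

```text
clock: 28.05
position: [0.5023, -0.0817, 0.0509]
ee_rot: [180.0, -0.0, 66.7]
force: [0.4, 0.0, 10.6]
grip_width: 0.0002
finger_force: 5.4
```

Call:
move_arm:
  targets:
    - [0,0,0.05,0,0]
    - [0,0,0,0,0]
    - [0,0,0,0,0]

```text
clock: 28.35
position: [0.5024, -0.0817, 0.0506]
ee_rot: [179.9, -0.0, 66.7]
force: [-3.1, 0.7, 28.2]
grip_width: -0.0
finger_force: 13.9
```

Call:
move_arm:
  targets:
    - [0,0,-0.5,0,0]
    - [0,0,-1,0,0]
    - [0,0,-1,0,0]
    - [0,0,-1,0,0]
    - [0,0,-1,0,0]

```text
clock: 28.85
position: [0.5014, -0.0815, 0.1402]
ee_rot: [-179.9, 0.0, 66.7]
force: [-0.3, -0.1, 0.1]
grip_width: -0.0003
finger_force: 0.0
```

```bash
python3 - <<'E'
from h import *
go(.638,-.0685,.17,2)
E
```

```text
t=28.9 pos=[ 0.5014 -0.0815  0.1402] rot=[-179.9    0.    66.7] F=[-0.3 -0.1  0.1] w=-0.0003
units before turn [ 3.3   6.02 -1.49]
turn 0.3595 units after turn [ 6.85 -0.41 -1.49]
```

Call:
move_arm:
  targets:
    - [0,0,-0.8,0.0449,1]
    - [0,0,-0.8,0.0449,1]
    - [0,0,-0.8,0.0449,1]
    - [0,0,-0.8,0.0449,1]
    - [0,0,0,0.0449,1]

```text
clock: 29.35
position: [0.5026, -0.0818, 0.2053]
ee_rot: [179.9, -0.1, 26.0]
force: [0.7, -0.5, -0.4]
grip_width: 0.0726
finger_force: 0.0
```

Call:
move_arm:
  targets:
    - [0,0,0,0.0449,1]
    - [0,0,0,0.0449,1]
    - [0,0,0,0.0449,1]
    - [0.856,-0.05,0,0,1]
    - [0.856,-0.05,0,0,1]

```text
clock: 29.85
position: [0.5359, -0.0784, 0.2035]
ee_rot: [-180.0, 0.1, 2.0]
force: [0.1, -0.2, -0.2]
grip_width: 0.0854
finger_force: 0.0
```

Call:
move_arm:
  targets:
    - [0.856,-0.05,0,0,1]
    - [0.856,-0.05,0,0,1]
    - [0.856,-0.05,0,0,1]
    - [0.856,-0.05,0,0,1]
    - [0.856,-0.05,0,0,1]

```text
clock: 30.35
position: [0.6216, -0.0702, 0.2031]
ee_rot: [-180.0, 0.1, 2.0]
force: [-0.8, 0.0, 0.1]
grip_width: 0.0854
finger_force: 0.0
```

Call:
move_arm:
  targets:
    - [0.856,-0.05,0,0,1]
    - [0,0,0,0,1]
    - [0,0,0,0,1]

```text
clock: 30.65
position: [0.6378, -0.0687, 0.203]
ee_rot: [-180.0, 0.1, 2.1]
force: [-0.2, 0.4, -0.3]
grip_width: 0.0854
finger_force: 0.0
```

```bash
python3 - <<'E'
from h import *
d=look();B=blobs(d,"pale",.072,1500);[print(b) for b in B]
b=min(B,key=lambda b:b['xy'][1]);go(*b['xy'],.049,b['yaw'])
E
```

```text
{'px': array([319., 245.]), 'xy': array([ 0.6287, -0.0684]), 'yaw': 0.7, 'size': array([ 51., 111.]), 'ends': (43, 51)}
{'px': array([151., 228.]), 'xy': array([0.636, 0.051]), 'yaw': 2.0, 'size': array([ 51., 126.]), 'ends': (33, 51)}
t=30.7 pos=[ 0.6375 -0.0687  0.2031] rot=[-1.8e+02  1.0e-01  2.1e+00] F=[0.4 0.7 0.1] w=0.0857
units before turn [-0.44 -0.03  7.71]
turn 0.0075 units after turn [-0.44 -0.02  7.71]
```

Call:
move_arm:
  targets:
    - [0,0,0.96,0,1]
    - [0,0,0.96,0,1]
    - [0,0,0.96,0,1]
    - [0,0,0.96,0,1]
    - [0,0,0.96,0,1]

```text
clock: 31.2
position: [0.6376, -0.0688, 0.1071]
ee_rot: [-180.0, 0.0, 2.0]
force: [0.9, -0.5, 0.7]
grip_width: 0.0855
finger_force: 0.0
```

Call:
move_arm:
  targets:
    - [0,0,0.96,0,1]
    - [0,0,0.96,0,1]
    - [0,0,0.96,0,1]
    - [0,0,0,0,1]
    - [0,0,0,0,0]

```text
clock: 31.7
position: [0.638, -0.0688, 0.0504]
ee_rot: [-180.0, 0.0, 2.0]
force: [-0.1, 0.1, -0.3]
grip_width: 0.0736
finger_force: 0.0
```

Call:
move_arm:
  targets:
    - [0,0,0,0,0]
    - [0,0,0,0,0]
    - [0,0,0,0,0]
    - [0,0,0,0,0]
    - [0,0,0,0,0]

```text
clock: 32.2
position: [0.6392, -0.0689, 0.0515]
ee_rot: [180.0, -0.1, 2.0]
force: [-1.2, -0.8, 8.2]
grip_width: 0.0447
finger_force: 61.7
```

Call:
move_arm:
  targets:
    - [0,0,-1,0,0]
    - [0,0,-1,0,0]
    - [0,0,-1,0,0]
    - [0,0,-1,0,0]
    - [0,0,-1,0,0]

```text
clock: 32.7
position: [0.6386, -0.0688, 0.1517]
ee_rot: [180.0, -0.0, 2.1]
force: [-0.1, -1.1, -2.0]
grip_width: 0.0449
finger_force: 61.6
```

Call:
move_arm:
  targets:
    - [0,0,-0.8,-0.0441,0]
    - [0,0,0,-0.0441,0]
    - [0,0,0,-0.0441,0]
    - [0,0,0,-0.0441,0]
    - [0,0,0,-0.0441,0]

```text
clock: 33.2
position: [0.6386, -0.0687, 0.167]
ee_rot: [180.0, -0.0, 42.1]
force: [0.0, -0.4, -1.1]
grip_width: 0.0446
finger_force: 61.7
```

Call:
move_arm:
  targets:
    - [0,0,0,-0.0441,0]
    - [0,0,0,-0.0441,0]
    - [0,0,0,-0.0441,0]
    - [0,0,0,-0.0441,0]
    - [0,0,0,-0.0441,0]

```text
clock: 33.7
position: [0.6386, -0.0687, 0.1669]
ee_rot: [180.0, 0.0, 81.8]
force: [-0.6, -0.3, -1.8]
grip_width: 0.0448
finger_force: 61.7
```

Call:
move_arm:
  targets:
    - [0.94,-0.249,0,0,0]
    - [0.94,-0.249,0,0,0]
    - [0.94,-0.249,0,0,0]
    - [0.94,-0.249,0,0,0]
    - [0.94,-0.249,0,0,0]

```text
clock: 34.2
position: [0.6275, 0.03, 0.1665]
ee_rot: [180.0, -0.0, 81.3]
force: [-0.3, -0.3, -1.2]
grip_width: 0.0443
finger_force: 61.6
```

Call:
move_arm:
  targets:
    - [0.94,-0.249,0,0,0]
    - [0.94,-0.249,0,0,0]
    - [0.94,-0.249,0,0,0]
    - [0.94,-0.249,0,0,0]
    - [0.94,-0.249,0,0,0]

```text
clock: 34.7
position: [0.6166, 0.1267, 0.1665]
ee_rot: [180.0, -0.0, 81.3]
force: [0.4, 0.2, -0.5]
grip_width: 0.045
finger_force: 61.6
```

Call:
move_arm:
  targets:
    - [0.94,-0.249,0,0,0]
    - [0.94,-0.249,0,0,0]
    - [0.94,-0.249,0,0,0]
    - [0.94,-0.249,0,0,0]
    - [0.94,-0.249,0,0,0]

```text
clock: 35.2
position: [0.6059, 0.2233, 0.1664]
ee_rot: [180.0, -0.0, 81.4]
force: [-0.5, 0.3, -1.2]
grip_width: 0.0447
finger_force: 61.6
```

Call:
move_arm:
  targets:
    - [0.94,-0.249,0,0,0]
    - [0.94,-0.249,0,0,0]
    - [0.94,-0.249,0,0,0]
    - [0,0,0,0,0]
    - [0,0,0,0,0]

```text
clock: 35.7
position: [0.6001, 0.2799, 0.1659]
ee_rot: [-180.0, 0.0, 81.5]
force: [0.1, 0.2, -0.8]
grip_width: 0.0445
finger_force: 61.7
```

```bash
python3 - <<'E'
from h import *
go(.600,.2795,.026,81.4)
d=look();cv2.imwrite("pics/w6.png",d["frame"][:,:,::-1])
E
```

```text
t=35.7 pos=[0.6001 0.2799 0.1659] rot=[-180.     0.    81.5] F=[ 0.1  0.2 -0.8] w=0.0445
units before turn [-0.02 -0.    7.  ]
turn 0.0004 units after turn [-0.02 -0.    7.  ]
```

View pics/w6.png

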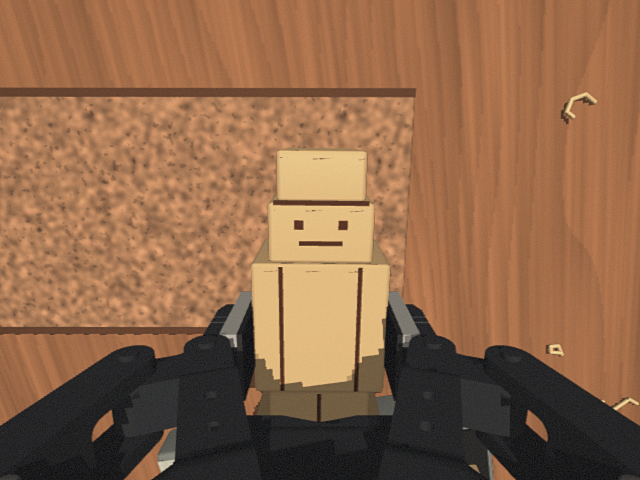

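The blank is held over the board's far end; the board's corner is at (415,97) and its near edge at row 330. Checking the board extents from here.

```bash
python3 - <<'E'
from h import *
d=look()
c=np.array([.491,.296]);a=np.radians(-8.6);X=np.array([np.cos(a),np.sin(a)]);Y=np.array([-X[1],X[0]])
for p in[(415,97),(408,250),(10,97),(10,327),(200,327)]:
    w=ray(d,p,.012)[:2];print(p,w.round(4),((w-c)@X).round(4),((w-c)@Y).round(4))
s=env.sense()['position'][:2];print(((s-c)@X).round(4),((s-c)@Y).round(4))
E
```

```text
(415, 97) [0.6804 0.3625] 0.1773 0.094
(408, 250) [0.6651 0.2515] 0.1788 -0.0179
(10, 97) [0.3984 0.4052] -0.1078 0.0941
(10, 327) [0.3364 0.2351] -0.1438 -0.0834
(200, 327) [0.4904 0.2117] 0.012 -0.0834
0.1107 -0.0006
```

Call:
move_arm:
  targets:
    - [0.2,0,0.95,0,0]
    - [0,0,0.95,0,0]
    - [0,0,0.95,0,0]
    - [0,0,0.95,0,0]
    - [0,0,0.95,0,0]

```text
clock: 36.3
position: [0.6012, 0.2824, 0.0704]
ee_rot: [180.0, 0.0, 81.4]
force: [0.1, 0.2, -1.5]
grip_width: 0.0451
finger_force: 61.6
```

Call:
move_arm:
  targets:
    - [0,0,0.95,0,0]
    - [0,0,0.6,0,0]
    - [0,0,0.4,0,0]
    - [0,0,0.2,0,0]
    - [0,0,0,0,0]

```text
clock: 36.8
position: [0.6013, 0.2831, 0.0283]
ee_rot: [180.0, -0.0, 81.4]
force: [0.2, 0.1, -1.4]
grip_width: 0.0445
finger_force: 61.6
```

Call:
move_arm:
  targets:
    - [0,0,0.1,0,0]
    - [0,0,0,0,1]
    - [0,0,0,0,1]
    - [0,0,0,0,1]
    - [0,0,0,0,1]

```text
clock: 37.3
position: [0.601, 0.2832, 0.0262]
ee_rot: [180.0, -0.0, 81.4]
force: [-1.0, 0.1, -0.1]
grip_width: 0.0851
finger_force: 0.0
```

Call:
move_arm:
  targets:
    - [0,0,-0.7,0,1]
    - [0,0,-1,0,1]
    - [0,0,-1,0,1]
    - [0,0,-1,0,1]
    - [0,0,-1,0,1]

```text
clock: 37.8
position: [0.601, 0.2832, 0.122]
ee_rot: [180.0, -0.0, 81.4]
force: [0.8, -0.2, 0.4]
grip_width: 0.0854
finger_force: 0.0
```

Call:
move_arm:
  targets:
    - [0,0,-1,0,1]
    - [0,0,-1,0,1]
    - [0,0,-1,0,1]
    - [0,0,-1,0,1]
    - [0,0,0,0,1]

```text
clock: 38.3
position: [0.6024, 0.2838, 0.2041]
ee_rot: [179.8, -0.2, 81.4]
force: [0.4, 0.5, 0.3]
grip_width: 0.0856
finger_force: 0.0
```

```bash
python3 - <<'E'
from h import *
d=look()
for b in blobs(d,"pale",.048,1500):print(b)
go(.636,.051,.2,2)
E
```

```text
{'px': array([317., 240.]), 'xy': array([0.5989, 0.2748]), 'yaw': 81.2, 'size': array([ 51., 110.]), 'ends': (38, 51)}
t=38.4 pos=[0.6017 0.2835 0.2023] rot=[ 1.798e+02 -1.000e-01  8.140e+01] F=[-0.9  1.  -0.6] w=0.0855
units before turn [-11.24   3.43   0.12]
turn 0.4413 units after turn [ 1.31 11.68  0.12]
```

Call:
move_arm:
  targets:
    - [-0.937,0.286,0,0,1]
    - [-0.937,0.286,0,0,1]
    - [-0.937,0.286,0,0,1]
    - [-0.937,0.286,0,0,1]
    - [-0.937,0.286,0,0,1]

```text
clock: 38.85
position: [0.6154, 0.184, 0.1998]
ee_rot: [-180.0, 0.0, 81.4]
force: [0.7, 0.5, 0.5]
grip_width: 0.0856
finger_force: 0.0
```

Call:
move_arm:
  targets:
    - [-0.937,0.286,0,0,1]
    - [-0.937,0.286,0,0,1]
    - [-0.937,0.286,0,0,1]
    - [-0.937,0.286,0,0,1]
    - [-0.937,0.286,0,0,1]

```text
clock: 39.35
position: [0.6295, 0.0871, 0.1999]
ee_rot: [-180.0, 0.0, 81.4]
force: [-0.2, 0.2, -0.3]
grip_width: 0.0849
finger_force: 0.0
```

Call:
move_arm:
  targets:
    - [-0.937,0.286,0,0,1]
    - [-0.937,0.286,0,0,1]
    - [0,0,0,0.0441,1]
    - [0,0,0,0.0441,1]
    - [0,0,0,0.0441,1]

```text
clock: 39.85
position: [0.6351, 0.0488, 0.1998]
ee_rot: [-180.0, 0.0, 57.2]
force: [-0.3, -0.2, -0.6]
grip_width: 0.0855
finger_force: 0.0
```

Call:
move_arm:
  targets:
    - [0,0,0,0.0441,1]
    - [0,0,0,0.0441,1]
    - [0,0,0,0.0441,1]
    - [0,0,0,0.0441,1]
    - [0,0,0,0.0441,1]

```text
clock: 40.35
position: [0.635, 0.0491, 0.1998]
ee_rot: [-180.0, 0.0, 17.5]
force: [0.4, 0.1, -0.0]
grip_width: 0.0853
finger_force: 0.0
```

Call:
move_arm:
  targets:
    - [0,0,0,0.0441,1]
    - [0,0,0,0.0441,1]
    - [0,0,0,0,1]
    - [0,0,0,0,1]

```text
clock: 40.75
position: [0.6352, 0.0496, 0.1999]
ee_rot: [180.0, 0.0, 2.3]
force: [0.2, 0.2, -0.4]
grip_width: 0.0855
finger_force: 0.0
```

```bash
python3 - <<'E'
from h import *
d=look()
for b in blobs(d,"pale",.072,1500):print(b)
go(.636,.051,.049,2)
E
```

```text
{'px': array([ 53., 263.]), 'xy': array([0.6061, 0.241 ]), 'yaw': 80.6, 'size': array([47., 73.]), 'ends': (42, 47)}
{'px': array([318., 228.]), 'xy': array([0.6362, 0.0518]), 'yaw': 2.2, 'size': array([ 51., 127.]), 'ends': (34, 51)}
t=40.8 pos=[0.6352 0.0498 0.2   ] rot=[180.    0.    2.3] F=[0.  0.  0.3] w=0.0858
units before turn [ 0.04 -0.06  7.55]
turn 0.0014 units after turn [ 0.04 -0.06  7.55]
```

Call:
move_arm:
  targets:
    - [0,-0.06,0.95,0,1]
    - [0,0,0.95,0,1]
    - [0,0,0.95,0,1]
    - [0,0,0.95,0,1]
    - [0,0,0.95,0,1]

```text
clock: 41.3
position: [0.6352, 0.0515, 0.1043]
ee_rot: [-180.0, -0.0, 2.2]
force: [0.4, -0.2, 1.0]
grip_width: 0.0855
finger_force: 0.0
```

Call:
move_arm:
  targets:
    - [0,0,0.95,0,1]
    - [0,0,0.95,0,1]
    - [0,0,0.9,0,1]
    - [0,0,0,0,1]
    - [0,0,0,0,0]

```text
clock: 41.8
position: [0.6352, 0.0516, 0.0492]
ee_rot: [180.0, 0.0, 2.1]
force: [0.3, -0.1, 0.5]
grip_width: 0.0731
finger_force: 0.0
```

Call:
move_arm:
  targets:
    - [0,0,0,0,0]
    - [0,0,0,0,0]
    - [0,0,0,0,0]
    - [0,0,0,0,0]
    - [0,0,0,0,0]

```text
clock: 42.3
position: [0.636, 0.0517, 0.0504]
ee_rot: [180.0, -0.1, 2.1]
force: [-1.6, -1.2, 5.9]
grip_width: 0.0448
finger_force: 62.0
```

Call:
move_arm:
  targets:
    - [0,0,-1,0,0]
    - [0,0,-1,0,0]
    - [0,0,-1,0,0]
    - [0,0,-1,0,0]
    - [0,0,-1,0,0]

```text
clock: 42.8
position: [0.6354, 0.0518, 0.1507]
ee_rot: [180.0, -0.1, 2.1]
force: [1.2, 0.5, -0.7]
grip_width: 0.0449
finger_force: 61.5
```

Call:
move_arm:
  targets:
    - [0,0,-0.8,-0.0441,0]
    - [0,0,0,-0.0441,0]
    - [0,0,0,-0.0441,0]
    - [0,0,0,-0.0441,0]
    - [0,0,0,-0.0441,0]

```text
clock: 43.3
position: [0.6354, 0.0518, 0.166]
ee_rot: [180.0, -0.0, 42.1]
force: [0.5, -0.5, -1.0]
grip_width: 0.0448
finger_force: 61.5
```

Call:
move_arm:
  targets:
    - [0,0,0,-0.0441,0]
    - [0,0,0,-0.0441,0]
    - [0,0,0,-0.0441,0]
    - [0,0,0,-0.0441,0]
    - [0,0,0,-0.0441,0]

```text
clock: 43.8
position: [0.6354, 0.0518, 0.1658]
ee_rot: [180.0, -0.0, 81.8]
force: [0.1, 0.0, -0.9]
grip_width: 0.0451
finger_force: 61.5
```

Call:
move_arm:
  targets:
    - [0.799,-0.641,0,0,0]
    - [0.799,-0.641,0,0,0]
    - [0.799,-0.641,0,0,0]
    - [0.799,-0.641,0,0,0]
    - [0.799,-0.641,0,0,0]

```text
clock: 44.3
position: [0.5824, 0.1422, 0.1655]
ee_rot: [180.0, -0.0, 81.3]
force: [1.2, 0.6, -1.0]
grip_width: 0.045
finger_force: 61.5
```

Call:
move_arm:
  targets:
    - [0.799,-0.641,0,0,0]
    - [0.799,-0.641,0,0,0]
    - [0.799,-0.641,0,0,0]
    - [0.799,-0.641,0,0,0]
    - [0.799,-0.641,0,0,0]

```text
clock: 44.8
position: [0.5308, 0.2306, 0.1655]
ee_rot: [180.0, -0.0, 81.3]
force: [-0.2, 0.1, -1.7]
grip_width: 0.0446
finger_force: 61.6
```

Call:
move_arm:
  targets:
    - [0.799,-0.641,0,0,0]
    - [0.799,-0.641,0,0,0]
    - [0.799,-0.641,0,0,0]
    - [0.799,-0.641,0,0,0]
    - [0,0,0,0,0]

```text
clock: 45.3
position: [0.4889, 0.3022, 0.1655]
ee_rot: [-180.0, -0.0, 81.4]
force: [0.6, -0.3, -0.4]
grip_width: 0.0447
finger_force: 61.6
```

```bash
python3 - <<'E'
from h import *
go(.492,.299,.026,81.4)
E
```

```text
t=45.3 pos=[0.4889 0.3022 0.1655] rot=[-180.    -0.    81.4] F=[ 0.6 -0.3 -0.4] w=0.0447
units before turn [-0.14  0.18  6.97]
turn 0.0003 units after turn [-0.14  0.18  6.97]
```

Call:
move_arm:
  targets:
    - [-0.1,0.1,0.95,0,0]
    - [0,0,0.95,0,0]
    - [0,0,0.95,0,0]
    - [0,0,0.95,0,0]
    - [0,0,0.95,0,0]

```text
clock: 45.8
position: [0.4923, 0.2977, 0.0698]
ee_rot: [180.0, -0.0, 81.3]
force: [0.3, -0.3, -1.3]
grip_width: 0.0449
finger_force: 61.6
```

Call:
move_arm:
  targets:
    - [0,0,0.95,0,0]
    - [0,0,0.6,0,0]
    - [0,0,0.4,0,0]
    - [0,0,0.2,0,0]
    - [0,0,0,0,0]

```text
clock: 46.3
position: [0.4928, 0.2976, 0.0271]
ee_rot: [-180.0, 0.0, 81.4]
force: [0.0, -0.2, -0.7]
grip_width: 0.0449
finger_force: 61.6
```

Call:
move_arm:
  targets:
    - [0,0,0.1,0,0]
    - [0,0,0,0,1]
    - [0,0,0,0,1]
    - [0,0,0,0,1]
    - [0,0,0,0,1]

```text
clock: 46.8
position: [0.4929, 0.2976, 0.0253]
ee_rot: [180.0, -0.0, 81.4]
force: [-0.5, -0.4, 0.6]
grip_width: 0.0854
finger_force: 0.0
```

Call:
move_arm:
  targets:
    - [0,0,-0.7,0,1]
    - [0,0,-1,0,1]
    - [0,0,-1,0,1]
    - [0,0,-1,0,1]
    - [0,0,-1,0,1]

```text
clock: 47.3
position: [0.4928, 0.2975, 0.1209]
ee_rot: [180.0, -0.0, 81.4]
force: [0.3, 0.9, -0.2]
grip_width: 0.0856
finger_force: 0.0
```

Call:
move_arm:
  targets:
    - [0,0,-1,0,1]
    - [0,0,-1,0,1]
    - [0,0,-1,0,1]
    - [0,0,-1,0,1]
    - [0,0,0,0,1]

```text
clock: 47.8
position: [0.494, 0.2982, 0.2026]
ee_rot: [179.8, -0.2, 81.4]
force: [-1.7, -0.3, 0.1]
grip_width: 0.0856
finger_force: 0.0
```

```bash
python3 - <<'E'
from h import *
d=look()
for b in blobs(d,"pale",.048,1500):print(b)
t=look("top")
for b in blobs(t,"dark",.03,roi=(380,180,490,290)):print(b)
go(.482,-.428,.2,80.5)
E
```

```text
{'px': array([458., 226.]), 'xy': array([0.5996, 0.2828]), 'yaw': 81.3, 'size': array([ 51., 125.]), 'ends': (33, 51)}
{'px': array([318., 223.]), 'xy': array([0.4929, 0.2995]), 'yaw': 81.3, 'size': array([ 51., 126.]), 'ends': (33, 51)}
{'px': array([436., 239.]), 'xy': array([ 0.4834, -0.4281]), 'yaw': 79.2, 'size': array([ 52., 139.]), 'ends': (30, 52)}
t=47.9 pos=[0.4929 0.2975 0.1999] rot=[179.9  -0.   81.4] F=[-0.3  0.8 -0.2] w=0.0855
units before turn [-35.95   4.87  -0.  ]
turn 0.0052 units after turn [-35.87   5.45  -0.  ]
```

Call:
move_arm:
  targets:
    - [-0.998,0.135,0,0,1]
    - [-0.998,0.135,0,0,1]
    - [-0.998,0.135,0,0,1]
    - [-0.998,0.135,0,0,1]
    - [-0.998,0.135,0,0,1]

```text
clock: 48.4
position: [0.4905, 0.1958, 0.1983]
ee_rot: [-179.9, 0.0, 81.4]
force: [0.8, -0.3, -0.2]
grip_width: 0.0855
finger_force: 0.0
```

Call:
move_arm:
  targets:
    - [-0.998,0.135,0,0,1]
    - [-0.998,0.135,0,0,1]
    - [-0.998,0.135,0,0,1]
    - [-0.998,0.135,0,0,1]
    - [-0.998,0.135,0,0,1]

```text
clock: 48.9
position: [0.489, 0.0952, 0.1984]
ee_rot: [-179.9, 0.0, 81.4]
force: [0.7, -0.1, -0.2]
grip_width: 0.0855
finger_force: 0.0
```

Call:
move_arm:
  targets:
    - [-0.998,0.135,0,0,1]
    - [-0.998,0.135,0,0,1]
    - [-0.998,0.135,0,0,1]
    - [-0.998,0.135,0,0,1]
    - [-0.998,0.135,0,0,1]

```text
clock: 49.4
position: [0.4875, -0.0054, 0.1984]
ee_rot: [-179.9, 0.0, 81.4]
force: [-0.3, -0.4, 0.6]
grip_width: 0.0853
finger_force: 0.0
```

Call:
move_arm:
  targets:
    - [-0.998,0.135,0,0,1]
    - [-0.998,0.135,0,0,1]
    - [-0.998,0.135,0,0,1]
    - [-0.998,0.135,0,0,1]
    - [-0.998,0.135,0,0,1]

```text
clock: 49.9
position: [0.4859, -0.106, 0.1984]
ee_rot: [-179.9, -0.0, 81.4]
force: [0.4, 0.2, 0.4]
grip_width: 0.0856
finger_force: 0.0
```

Call:
move_arm:
  targets:
    - [-0.998,0.135,0,0,1]
    - [-0.998,0.135,0,0,1]
    - [-0.998,0.135,0,0,1]
    - [-0.998,0.135,0,0,1]
    - [-0.998,0.135,0,0,1]

```text
clock: 50.4
position: [0.4845, -0.2066, 0.1983]
ee_rot: [-179.9, -0.0, 81.4]
force: [0.2, -0.7, 0.4]
grip_width: 0.0853
finger_force: 0.0
```

Call:
move_arm:
  targets:
    - [-0.998,0.135,0,0,1]
    - [-0.998,0.135,0,0,1]
    - [-0.998,0.135,0,0,1]
    - [-0.998,0.135,0,0,1]
    - [-0.998,0.135,0,0,1]

```text
clock: 50.9
position: [0.4831, -0.3073, 0.1983]
ee_rot: [-179.9, -0.0, 81.4]
force: [0.8, -0.5, -0.1]
grip_width: 0.0856
finger_force: 0.0
```

Call:
move_arm:
  targets:
    - [-0.998,0.135,0,0,1]
    - [-0.998,0.135,0,0,1]
    - [-0.998,0.135,0,0,1]
    - [-0.998,0.135,0,0,1]
    - [-0.998,0.135,0,0,1]

```text
clock: 51.4
position: [0.482, -0.4091, 0.199]
ee_rot: [-180.0, -0.0, 81.4]
force: [0.2, 0.7, -0.2]
grip_width: 0.0855
finger_force: 0.0
```

Call:
move_arm:
  targets:
    - [-0.998,0.135,0,0,1]
    - [0,0,0,0,1]
    - [0,0,0,0,1]
    - [0,0,0,0,1]

```text
clock: 51.8
position: [0.4817, -0.4272, 0.1989]
ee_rot: [-180.0, -0.0, 81.4]
force: [0.6, 1.2, 0.3]
grip_width: 0.0852
finger_force: 0.0
```

```bash
python3 - <<'E'
from h import *
d=look();cv2.imwrite("pics/w7.png",d["frame"][:,:,::-1])
B=blobs(d,"dark",.036,1500,roi=(230,100,420,330));[print(b) for b in B]
go(*B[0]['xy'],.009,B[0]['yaw'])
E
```

```text
{'px': array([324., 185.]), 'xy': array([ 0.4888, -0.4014]), 'yaw': 77.6, 'size': array([ 51., 118.]), 'ends': (43, 51)}
t=51.9 pos=[ 0.4818 -0.4271  0.199 ] rot=[-180.    -0.    81.4] F=[-0.5  0.6  0.2] w=0.0855
units before turn [1.32 0.16 9.5 ]
turn 0.0214 units after turn [1.33 0.07 9.5 ]
```

View pics/w7.png

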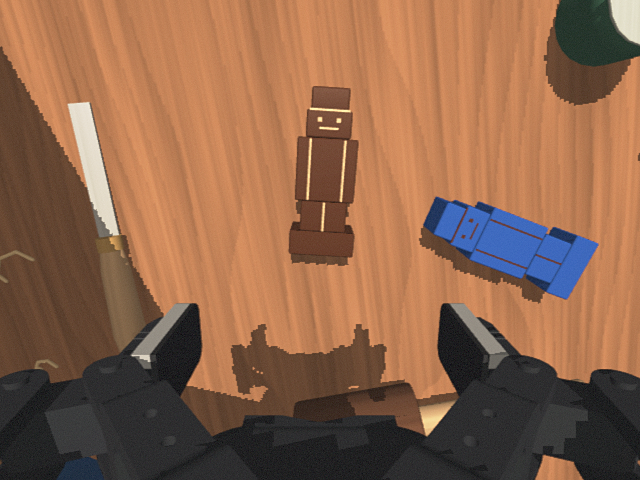

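The dark blank spans rows 87–262, centred near (324,175): it has been nudged a few centimetres along +y. My ROI clipped the hat, so I measure again.

```bash
python3 - <<'E'
from h import *
d=look()
B=blobs(d,"dark",.036,1500,roi=(230,60,420,300));[print(b) for b in B]
go(*B[0]['xy'],.009,B[0]['yaw'])
p=[ray(d,q,.036)[:2] for q in((331,87),(320,235))];print(p)  # hat end top, foot end top
E
```

```text
{'px': array([324., 186.]), 'xy': array([ 0.4881, -0.4009]), 'yaw': 78.8, 'size': array([ 51., 118.]), 'ends': (40, 51)}
t=51.9 pos=[ 0.4819 -0.427   0.1991] rot=[-180.    -0.    81.5] F=[-0.9 -0.7 -0. ] w=0.0853
units before turn [1.34 0.11 9.51]
turn 0.0148 units after turn [1.34 0.05 9.51]
[array([ 0.50473969, -0.3273481 ]), array([ 0.48048987, -0.43474875])]
```

Call:
move_arm:
  targets:
    - [0.92,0.07,0,0.0148,0.85]
    - [0.92,0.07,0,0,0.85]
    - [0,0,0.95,0,0.85]
    - [0,0,0.95,0,0.85]
    - [0,0,0.95,0,0.85]

```text
clock: 52.4
position: [0.4914, -0.3906, 0.1419]
ee_rot: [180.0, 0.0, 78.9]
force: [0.9, 0.5, 0.1]
grip_width: 0.0727
finger_force: 0.0
```

```bash
python3 - <<'E'
from h import *
d=look();cv2.imwrite("pics/w8.png",d["frame"][:,:,::-1]);go(.490,-.391,.009,78.8)
B=blobs(d,"dark",.036,1500,roi=(200,30,440,400));[print(b) for b in B]
E
```

```text
t=52.5 pos=[ 0.4901 -0.3896  0.1387] rot=[-1.798e+02 -1.000e-01  7.890e+01] F=[-1.5  2.2 -3.7] w=0.0726
units before turn [-0.07  0.01  6.49]
turn 0.0006 units after turn [-0.07  0.01  6.49]
{'px': array([315., 365.]), 'xy': array([ 0.471 , -0.4728]), 'yaw': 168.8, 'size': array([ 63., 118.]), 'ends': (58, 58)}
{'px': array([319., 252.]), 'xy': array([ 0.4898, -0.3962]), 'yaw': 77.6, 'size': array([ 50., 110.]), 'ends': (43, 50)}
```

View pics/w8.png

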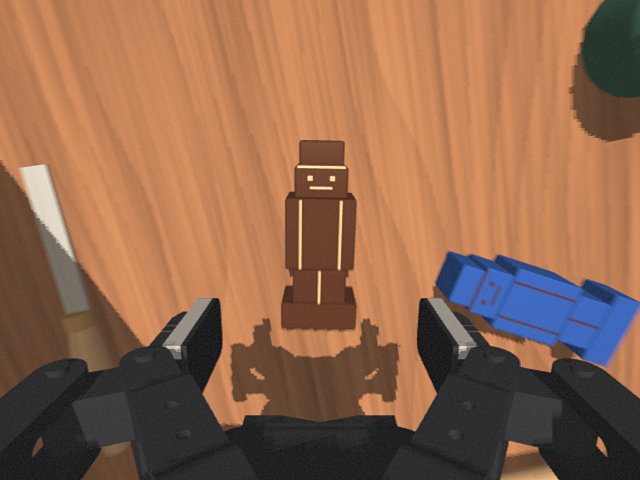

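The dark blank is square to the tool with the torso at rows 193–270, and the fingers are clear of the blue one at (540,300). One check of the torso centre before descending.

```bash
python3 - <<'E'
from h import *
d=look()
for q in((320,193),(320,270),(320,141)):print(ray(d,q,.036)[:2].round(4))
go(.49,-.391,.009)
E
```

```text
[ 0.4961 -0.3565]
[ 0.4864 -0.4057]
[ 0.5021 -0.326 ]
t=52.5 pos=[ 0.4901 -0.3898  0.1401] rot=[-1.798e+02 -1.000e-01  7.890e+01] F=[-0.7  0.5  0. ] w=0.0727
units before turn [-0.06  0.01  6.55]
```

Call:
move_arm:
  targets:
    - [0.35,0,0.9,0,0.85]
    - [0,0,0.95,0,0.85]
    - [0,0,0.95,0,0.85]
    - [0,0,0.95,0,0.85]
    - [0,0,0.95,0,0.85]

```text
clock: 53.0
position: [0.493, -0.3847, 0.0486]
ee_rot: [179.9, 0.0, 78.8]
force: [0.4, -0.0, 0.6]
grip_width: 0.0728
finger_force: 0.0
```

Call:
move_arm:
  targets:
    - [0,0,0.95,0,0.85]
    - [0,0,0.8,0,0.85]
    - [0,0,0,0,0.85]
    - [0,0,0,0,0]
    - [0,0,0,0,0]

```text
clock: 53.5
position: [0.4929, -0.3853, 0.0143]
ee_rot: [179.9, 0.0, 78.8]
force: [-4.5, 6.0, 53.7]
grip_width: 0.0449
finger_force: 54.0
```

Call:
move_arm:
  targets:
    - [0,0,0,0,0]
    - [0,0,0,0,0]
    - [0,0,0,0,0]
    - [0,0,0,0,0]
    - [0,0,0,0,0]

```text
clock: 54.0
position: [0.493, -0.3854, 0.0145]
ee_rot: [179.9, 0.1, 78.8]
force: [-0.7, 0.1, 6.5]
grip_width: 0.0448
finger_force: 62.1
```

Call:
move_arm:
  targets:
    - [0,0,-1,0,0]
    - [0,0,-1,0,0]
    - [0,0,-1,0,0]
    - [0,0,-1,0,0]
    - [0,0,-1,0,0]

```text
clock: 54.5
position: [0.4923, -0.385, 0.1147]
ee_rot: [180.0, 0.0, 78.8]
force: [-0.1, -1.4, -0.7]
grip_width: 0.0446
finger_force: 61.7
```

Call:
move_arm:
  targets:
    - [0,0,-1,0,0]
    - [0,0,-1,0,0]
    - [0,0,-0.5,0,0]
    - [0,0,0,0,0]

```text
clock: 54.9
position: [0.4929, -0.3855, 0.1648]
ee_rot: [179.9, 0.1, 78.8]
force: [-0.0, -0.0, -1.0]
grip_width: 0.0452
finger_force: 61.8
```

```bash
python3 - <<'E'
from h import *
go(.638,-.009,.16,2)
E
```

```text
t=54.9 pos=[ 0.4929 -0.3855  0.1648] rot=[1.799e+02 1.000e-01 7.880e+01] F=[-0. -0. -1.] w=0.0452
units before turn [19.88  3.45  0.24]
turn 0.4265 units after turn [  7.91 -18.56   0.24]
```

Call:
move_arm:
  targets:
    - [0,0,0,0.0427,0]
    - [0,0,0,0.0427,0]
    - [0,0,0,0.0427,0]
    - [0,0,0,0.0427,0]
    - [0,0,0,0.0427,0]

```text
clock: 55.4
position: [0.4918, -0.3845, 0.1619]
ee_rot: [-179.9, 0.0, 40.0]
force: [-0.9, -0.6, -1.2]
grip_width: 0.0449
finger_force: 61.6
```

Call:
move_arm:
  targets:
    - [0,0,0,0.0427,0]
    - [0,0,0,0.0427,0]
    - [0,0,0,0.0427,0]
    - [0,0,0,0.0427,0]
    - [0,0,0,0.0427,0]

```text
clock: 55.9
position: [0.4918, -0.3845, 0.1619]
ee_rot: [-179.9, 0.1, 1.6]
force: [-1.3, -0.5, -2.4]
grip_width: 0.0449
finger_force: 61.6
```

Call:
move_arm:
  targets:
    - [0.396,-0.928,0,0,0]
    - [0.396,-0.928,0,0,0]
    - [0.396,-0.928,0,0,0]
    - [0.396,-0.928,0,0,0]
    - [0.396,-0.928,0,0,0]

```text
clock: 56.4
position: [0.5285, -0.2898, 0.1619]
ee_rot: [-180.0, 0.1, 1.9]
force: [0.6, 0.3, -1.3]
grip_width: 0.0449
finger_force: 61.8
```

Call:
move_arm:
  targets:
    - [0.396,-0.928,0,0,0]
    - [0.396,-0.928,0,0,0]
    - [0.396,-0.928,0,0,0]
    - [0.396,-0.928,0,0,0]
    - [0.396,-0.928,0,0,0]

```text
clock: 56.9
position: [0.5649, -0.1958, 0.162]
ee_rot: [-180.0, 0.1, 1.9]
force: [-0.5, -0.2, -1.5]
grip_width: 0.0447
finger_force: 61.8
```

Call:
move_arm:
  targets:
    - [0.396,-0.928,0,0,0]
    - [0.396,-0.928,0,0,0]
    - [0.396,-0.928,0,0,0]
    - [0.396,-0.928,0,0,0]
    - [0.396,-0.928,0,0,0]

```text
clock: 57.4
position: [0.6014, -0.1018, 0.1619]
ee_rot: [-180.0, 0.1, 1.9]
force: [-0.5, 0.7, -1.6]
grip_width: 0.0451
finger_force: 61.8
```

Call:
move_arm:
  targets:
    - [0.396,-0.928,0,0,0]
    - [0.396,-0.928,0,0,0]
    - [0.396,-0.928,0,0,0]
    - [0.396,-0.928,0,0,0]
    - [0.396,-0.928,0,0,0]

```text
clock: 57.9
position: [0.6379, -0.0078, 0.1618]
ee_rot: [-180.0, 0.1, 1.9]
force: [-0.0, -0.2, -1.3]
grip_width: 0.0451
finger_force: 61.8
```

```bash
python3 - <<'E'
from h import *
go(.639,-.009,.052,2)
E
```

```text
t=57.9 pos=[ 0.6379 -0.0078  0.1618] rot=[-1.8e+02  1.0e-01  1.9e+00] F=[-0.  -0.2 -1.3] w=0.0451
units before turn [0.05 0.06 5.49]
turn -0.0005 units after turn [0.05 0.06 5.49]
```

Call:
move_arm:
  targets:
    - [0.1,0,0.95,0,0]
    - [0,0,0.95,0,0]
    - [0,0,0.95,0,0]
    - [0,0,0.95,0,0]
    - [0,0,0.8,0,0]

```text
clock: 58.4
position: [0.6393, -0.0085, 0.069]
ee_rot: [-180.0, 0.1, 1.9]
force: [0.2, -0.3, -0.8]
grip_width: 0.0447
finger_force: 61.9
```

Call:
move_arm:
  targets:
    - [0,0,0.5,0,0]
    - [0,0,0.2,0,0]
    - [0,0,0.15,0,0]
    - [0,0,0,0,0]
    - [0,0,0,0,0]

```text
clock: 58.9
position: [0.6407, -0.0086, 0.0547]
ee_rot: [180.0, -0.1, 1.9]
force: [0.4, 0.4, -1.3]
grip_width: 0.0447
finger_force: 61.9
```

Call:
move_arm:
  targets:
    - [0,0,0.05,0,0]
    - [0,0,0,0,1]
    - [0,0,0,0,1]
    - [0,0,0,0,1]
    - [0,0,0,0,1]

```text
clock: 59.4
position: [0.6403, -0.0086, 0.0532]
ee_rot: [-180.0, -0.0, 1.9]
force: [-0.7, 0.1, 0.0]
grip_width: 0.0853
finger_force: 0.0
```

Call:
move_arm:
  targets:
    - [0,0,-0.7,0,1]
    - [0,0,-1,0,1]
    - [0,0,-1,0,1]
    - [0,0,-1,0,1]
    - [0,0,-1,0,1]

```text
clock: 59.9
position: [0.6403, -0.0086, 0.149]
ee_rot: [180.0, -0.0, 1.9]
force: [0.4, 0.6, 0.5]
grip_width: 0.0857
finger_force: 0.0
```

Call:
move_arm:
  targets:
    - [0,0,-1,0,1]
    - [0,0,-1,0,1]
    - [0,0,-1,0,1]
    - [0,0,0,0,1]

```text
clock: 60.3
position: [0.6418, -0.0087, 0.211]
ee_rot: [180.0, -0.3, 1.9]
force: [0.5, 0.6, 0.1]
grip_width: 0.0852
finger_force: 0.0
```

```bash
python3 - <<'E'
from h import *
go(.4972,.0434,.1,66.6)
d=look();im=d["frame"];cv2.imwrite("pics/w9.png",im[:,:,::-1])
E
```

```text
t=60.3 pos=[ 0.6418 -0.0087  0.211 ] rot=[180.   -0.3   1.9] F=[0.5 0.6 0.1] w=0.0852
units before turn [-7.14 -2.84  5.55]
turn -0.3594 units after turn [-0.48 -7.67  5.55]
```

View pics/w9.png

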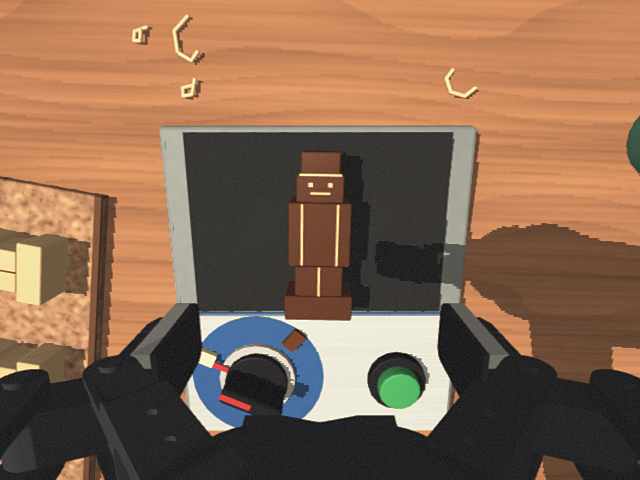

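The dark blank lies on the pad alone; I'll check that its foot end at (318,320) is inside the pad's front edge.

```bash
python3 - <<'E'
from h import *
d=look()
for q,z in(((318,320),.072),((322,152),.072),((318,132),.036),((360,311),.036),((240,313),.036)):print(q,ray(d,q,z)[:2].round(4))
E
```

```text
(318, 320) [ 0.5715 -0.0091]
(322, 152) [ 0.6975 -0.0079]
(318, 132) [ 0.7113 -0.0046]
(360, 311) [ 0.5639 -0.0455]
(240, 313) [0.5587 0.0581]
```

Call:
move_arm:
  targets:
    - [-0.8925,-0.355,0,0,0.5]
    - [-0.8925,-0.355,0,0,0.5]
    - [-0.8925,-0.355,0,0,0.5]
    - [-0.8925,-0.355,0,0,0.5]
    - [-0.8925,-0.355,0,0,0.5]

```text
clock: 60.9
position: [0.5485, 0.0241, 0.2064]
ee_rot: [-180.0, 0.1, 1.9]
force: [0.1, -0.4, 0.2]
grip_width: 0.0424
finger_force: 0.0
```

Call:
move_arm:
  targets:
    - [-0.8925,-0.355,0,0,0.5]
    - [-0.8925,-0.355,0,0,0.5]
    - [-0.8925,-0.355,0,0,0.5]
    - [0,0,0,-0.0449,0.5]
    - [0,0,0,-0.0449,0.5]

```text
clock: 61.4
position: [0.4946, 0.0436, 0.2067]
ee_rot: [-180.0, 0.1, 18.4]
force: [-0.9, -0.7, 0.9]
grip_width: 0.0429
finger_force: 0.0
```

Call:
move_arm:
  targets:
    - [0,0,0.5,-0.0449,0.5]
    - [0,0,0.5,-0.0449,0.5]
    - [0,0,0.5,-0.0449,0.5]
    - [0,0,0.5,-0.0449,0.5]
    - [0,0,0.5,-0.0449,0.5]

```text
clock: 61.9
position: [0.495, 0.0434, 0.1562]
ee_rot: [-179.9, 0.0, 58.8]
force: [-0.1, 0.1, 0.1]
grip_width: 0.0429
finger_force: 0.0
```

Call:
move_arm:
  targets:
    - [0,0,0,-0.0449,0.5]
    - [0,0,0,0,0.5]
    - [0,0,0,0,0.5]

```text
clock: 62.2
position: [0.4954, 0.0434, 0.1569]
ee_rot: [-180.0, 0.0, 66.3]
force: [0.3, 0.4, -0.0]
grip_width: 0.0428
finger_force: 0.0
```

```bash
python3 - <<'E'
from h import *
go(.4972,.0434,.056,66.7)
E
```

```text
t=62.2 pos=[0.4954 0.0434 0.1569] rot=[-180.     0.    66.3] F=[ 0.3  0.4 -0. ] w=0.0428
units before turn [0.04 0.08 5.04]
turn -0.0022 units after turn [0.03 0.08 5.04]
```

Call:
move_arm:
  targets:
    - [0.03,0.08,1,-0.002,0.5]
    - [0,0,1,0,0.5]
    - [0,0,1,0,0.5]
    - [0,0,1,0,0.5]
    - [0,0,1,0,0.5]

```text
clock: 62.7
position: [0.4974, 0.0434, 0.0565]
ee_rot: [180.0, -0.0, 66.7]
force: [0.1, 0.1, -0.2]
grip_width: 0.0427
finger_force: 0.0
```

Call:
move_arm:
  targets:
    - [0,0,0,0,0.5]
    - [0,0,0,0,0]
    - [0,0,0,0,0]
    - [0,0,0,0,0]
    - [0,0,0,0,0]

```text
clock: 63.2
position: [0.4972, 0.0436, 0.0583]
ee_rot: [180.0, -0.0, 66.9]
force: [-4.9, 3.7, 5.1]
grip_width: 0.0127
finger_force: 58.6
```

Call:
move_arm:
  targets:
    - [0,0,0,0.0452,0]
    - [0,0,0,0.0452,0]
    - [0,0,0,0.0452,0]
    - [0,0,0,0.0452,0]
    - [0,0,0,0.0452,0]

```text
clock: 63.7
position: [0.4978, 0.0431, 0.0583]
ee_rot: [179.9, -0.1, 25.9]
force: [-0.8, -5.8, 3.3]
grip_width: 0.013
finger_force: 58.5
```

Call:
move_arm:
  targets:
    - [0,0,0,0.0452,0]
    - [0,0,0,0.0452,0]
    - [0,0,0,0.0452,0]
    - [0,0,0,0.0452,0]
    - [0,0,0,0.0452,0]

```text
clock: 64.2
position: [0.4978, 0.0425, 0.0583]
ee_rot: [180.0, -0.1, -14.8]
force: [-1.8, -15.6, 4.1]
grip_width: 0.0127
finger_force: 58.8
```

Call:
move_arm:
  targets:
    - [0,0,0,0.0452,0]
    - [0,0,0,0.0452,0]
    - [0,0,0,0.0452,0]
    - [0,0,0,0,0]
    - [0,0,0,0,0]

```text
clock: 64.7
position: [0.4975, 0.0421, 0.0583]
ee_rot: [180.0, -0.1, -38.9]
force: [-3.1, -20.8, 5.7]
grip_width: 0.0124
finger_force: 59.0
```

```bash
python3 - <<'E'
from h import *
go(.4972,.0434,.056,-39.2)
E
```

```text
t=64.7 pos=[0.4975 0.0421 0.0583] rot=[ 1.80e+02 -1.00e-01 -3.89e+01] F=[ -3.1 -20.8   5.7] w=0.0124
units before turn [-0.05 -0.04  0.11]
turn 0.0018 units after turn [-0.05 -0.04  0.11]
```

Call:
move_arm:
  targets:
    - [0,0,0,0,0.4]
    - [0,0,0,0,0.4]
    - [0,0,0,0,0.4]
    - [0,0,-1,0,0.4]
    - [0,0,-1,0,0.4]

```text
clock: 65.2
position: [0.497, 0.0435, 0.0975]
ee_rot: [180.0, 0.0, -38.9]
force: [0.8, -0.2, -1.0]
grip_width: 0.034
finger_force: 0.0
```

Call:
move_arm:
  targets:
    - [0,0,-1,0,0]
    - [0,0,-1,0,0]
    - [0,0,-1,0,0]
    - [0,0,0,0,0]
    - [0,0,0,0,0]

```text
clock: 65.7
position: [0.4976, 0.0435, 0.1574]
ee_rot: [-180.0, -0.0, -38.8]
force: [-0.0, 0.2, -0.6]
grip_width: 0.0001
finger_force: 0.0
```

```bash
python3 - <<'E'
from h import *
d=look();f=d["frame"];cv2.imwrite("pics/w10.png",f[:,:,::-1])
h=cv2.cvtColor(f,cv2.COLOR_RGB2HSV);H,S,V=[h[...,i].astype(int) for i in range(3)]
tab=(H<12)&(S>110)&(V>60)&(V<150);red=masks(f)["red"]
for nm,m in(("tab",tab),("red",red)):
    n,l,st,ce=cv2.connectedComponentsWithStats(m.astype(np.uint8))
    for i in range(1,n):
        if st[i,4]>25 and 230<ce[i][0]<400 and 100<ce[i][1]<300:
            c=[c for c in cv2.findContours((l==i).astype(np.uint8),0,1)[0]][0]
            print(nm,ce[i].round(1),st[i].tolist(),[round(float(v),1) for v in np.ravel(cv2.minAreaRect(c)[1:][0])],round(cv2.minAreaRect(c)[2],1))
go(.502,-.082,.08,-38.9)
E
```

```text
tab [322.5 162.2] [314, 148, 18, 29, 498] [28.0, 17.0] 90.0
tab [317.1 224.5] [317, 211, 3, 29, 30] [1.9, 28.1] 4.1
red [321.9 187.8] [319, 177, 7, 23, 145] [6.0, 22.0] 0.0
red [322.  233.5] [318, 212, 9, 44, 396] [43.0, 8.0] 90.0
t=65.8 pos=[0.4971 0.0435 0.1568] rot=[180.    0.  -38.8] F=[-0.4 -0.2 -0.2] w=-0.0005
units before turn [4.13 4.73 3.84]
turn 0.0003 units after turn [4.13 4.73 3.84]
```

Measured in pixels: the tab's column is 322.5, the pointer's is 322.0, and the tip at row 177 meets the tab's inner edge at row 176. The dial is at the brown tab. Now press the button.

Call:
move_arm:
  targets:
    - [0.826,0.946,0,0,0]
    - [0.826,0.946,0,0,0]
    - [0.826,0.946,0,0,0]
    - [0.826,0.946,0,0,0]
    - [0.826,0.946,0,0,0]

```text
clock: 66.25
position: [0.5017, -0.083, 0.156]
ee_rot: [180.0, 0.1, -38.8]
force: [0.1, 0.3, -0.9]
grip_width: -0.0003
finger_force: 0.0
```

Call:
move_arm:
  targets:
    - [0,0,1,0,0]
    - [0,0,1,0,0]
    - [0,0,1,0,0]
    - [0,0,0.8,0,0]
    - [0,0,0,0,0]

```text
clock: 66.75
position: [0.5004, -0.0817, 0.0785]
ee_rot: [179.9, 0.2, -38.9]
force: [-0.2, -0.3, 0.9]
grip_width: 0.0001
finger_force: 0.0
```

Call:
move_arm:
  targets:
    - [0,0,0.3,0,0]
    - [0,0,0.3,0,0]
    - [0,0,0.2,0,0]
    - [0,0,0.2,0,0]
    - [0,0,0,0,0]

```text
clock: 67.25
position: [0.5022, -0.0821, 0.0608]
ee_rot: [180.0, 0.0, -38.8]
force: [-0.9, 0.3, 0.6]
grip_width: -0.0001
finger_force: 0.0
```

```bash
python3 - <<'E'
from h import *
go(.502,-.082,.05)
E
```

```text
t=67.2 pos=[ 0.5022 -0.0821  0.0608] rot=[180.    0.  -38.8] F=[-0.9  0.3  0.6] w=-0.0001
units before turn [-0.01  0.    0.54]
```

Call:
move_arm:
  targets:
    - [0,0,0.15,0,0]
    - [0,0,0.15,0,0]
    - [0,0,0.1,0,0]
    - [0,0,0,0,0]

```text
clock: 67.65
position: [0.5026, -0.0822, 0.053]
ee_rot: [-180.0, -0.0, -38.8]
force: [0.4, 0.1, 4.1]
grip_width: -0.0002
finger_force: 2.0
```

Call:
move_arm:
  targets:
    - [0,0,0.08,0,0]
    - [0,0,0.05,0,0]
    - [0,0,0,0,0]
    - [0,0,0,0,0]

```text
clock: 68.05
position: [0.5026, -0.0822, 0.0509]
ee_rot: [-180.0, -0.0, -38.8]
force: [-0.2, 1.0, 12.7]
grip_width: 0.0002
finger_force: 6.4
```

Call:
move_arm:
  targets:
    - [0,0,0.04,0,0]
    - [0,0,0,0,0]
    - [0,0,0,0,0]

```text
clock: 68.35
position: [0.5027, -0.0822, 0.0507]
ee_rot: [-180.0, -0.1, -38.8]
force: [-2.7, 0.9, 26.7]
grip_width: 0.0001
finger_force: 13.4
```

Call:
move_arm:
  targets:
    - [0,0,-0.5,0,0]
    - [0,0,-1,0,0]
    - [0,0,-1,0,0]
    - [0,0,-1,0,0]
    - [0,0,-1,0,0]

```text
clock: 68.85
position: [0.5019, -0.0821, 0.1404]
ee_rot: [180.0, 0.0, -38.8]
force: [-0.3, -0.5, 0.5]
grip_width: 0.0002
finger_force: 0.0
```

Call:
move_arm:
  targets:
    - [0,0,-1,0,1]
    - [0,0,-1,0,1]
    - [0,0,-1,0,1]
    - [0,0,0,0,1]
    - [0,0,0,0,1]

```text
clock: 69.35
position: [0.5022, -0.0821, 0.1997]
ee_rot: [-180.0, -0.0, -38.8]
force: [0.2, -0.1, 0.4]
grip_width: 0.0722
finger_force: 0.0
```

```bash
python3 - <<'E'
from h import *
go(.640,-.0086,.21,1.9)
E
```

```text
t=69.3 pos=[ 0.5022 -0.0821  0.1997] rot=[-180.    -0.   -38.8] F=[ 0.2 -0.1  0.4] w=0.0722
units before turn [ 3.06 -7.18 -0.51]
turn -0.2264 units after turn [ 7.01 -3.45 -0.51]
```

Call:
move_arm:
  targets:
    - [0,0,0,-0.0453,1]
    - [0,0,0,-0.0453,1]
    - [0,0,0,-0.0453,1]
    - [0,0,0,-0.0453,1]
    - [0,0,0,-0.0453,1]

```text
clock: 69.85
position: [0.5016, -0.082, 0.1985]
ee_rot: [-180.0, 0.1, 2.3]
force: [-0.6, -0.2, -0.6]
grip_width: 0.0854
finger_force: 0.0
```

Call:
move_arm:
  targets:
    - [0.876,-0.431,0,0,1]
    - [0.876,-0.431,0,0,1]
    - [0.876,-0.431,0,0,1]
    - [0.876,-0.431,0,0,1]
    - [0.876,-0.431,0,0,1]

```text
clock: 70.35
position: [0.5883, -0.0356, 0.1983]
ee_rot: [-180.0, 0.1, 1.9]
force: [0.1, -0.4, -0.4]
grip_width: 0.0856
finger_force: 0.0
```

Call:
move_arm:
  targets:
    - [0.876,-0.431,0,0,1]
    - [0.876,-0.431,0,0,1]
    - [0.876,-0.431,0,0,1]
    - [0,0,0,0,1]
    - [0,0,0,0,1]

```text
clock: 70.85
position: [0.6392, -0.0084, 0.1983]
ee_rot: [-180.0, 0.1, 2.0]
force: [-0.7, 0.3, 0.1]
grip_width: 0.0853
finger_force: 0.0
```

```bash
python3 - <<'E'
from h import *
d=look();go(.640,-.0086,.053,1.9)
h=cv2.cvtColor(d["frame"],cv2.COLOR_RGB2HSV);H,S,V=[h[...,i].astype(int) for i in range(3)]
m=((H<14)&(S>90)&(V>30)).astype(np.uint8);m[:140]=0;m[:,:250]=0;m[:,420:]=0;m[330:]=0
c=max(cv2.findContours(m,0,1)[0],key=cv2.contourArea);x,y,w,hh=cv2.boundingRect(c);print(x,y,w,hh,ray(d,(x+w/2,y),.072).round(4),ray(d,(x+w/2,y+hh),.072).round(4))
E
```

```text
t=70.9 pos=[ 0.639  -0.0087  0.1986] rot=[-1.8e+02  1.0e-01  1.9e+00] F=[ 0.2 -0.2 -0.2] w=0.0857
units before turn [ 0.05 -0.    7.28]
turn 0.0002 units after turn [ 0.05 -0.    7.28]
283 171 71 152 [ 0.6828 -0.0056  0.072 ] [ 0.5717 -0.0092  0.072 ]
```

Call:
move_arm:
  targets:
    - [0.05,0,0.95,0,1]
    - [0,0,0.95,0,1]
    - [0,0,0.95,0,1]
    - [0,0,0.95,0,1]
    - [0,0,0.95,0,1]

```text
clock: 71.4
position: [0.64, -0.009, 0.1038]
ee_rot: [-180.0, 0.0, 1.9]
force: [-0.6, -0.9, 0.5]
grip_width: 0.0855
finger_force: 0.0
```

Call:
move_arm:
  targets:
    - [0,0,0.95,0,1]
    - [0,0,0.95,0,1]
    - [0,0,0.6,0,1]
    - [0,0,0,0,1]
    - [0,0,0,0,0]

```text
clock: 71.9
position: [0.641, -0.0087, 0.055]
ee_rot: [180.0, 0.0, 1.9]
force: [1.5, -0.5, -0.9]
grip_width: 0.0734
finger_force: 0.0
```

Call:
move_arm:
  targets:
    - [0,0,0,0,0]
    - [0,0,0,0,0]
    - [0,0,0,0,0]
    - [0,0,0,0,0]
    - [0,0,0,0,0]

```text
clock: 72.4
position: [0.6418, -0.0085, 0.0559]
ee_rot: [180.0, -0.1, 1.9]
force: [-1.8, -0.3, 7.8]
grip_width: 0.0444
finger_force: 61.7
```

Call:
move_arm:
  targets:
    - [0,0,-1,0,0]
    - [0,0,-1,0,0]
    - [0,0,-1,0,0]
    - [0,0,-1,0,0]
    - [0,0,-1,0,0]

```text
clock: 72.9
position: [0.6411, -0.0084, 0.1561]
ee_rot: [180.0, -0.0, 1.9]
force: [-0.1, -0.1, -0.8]
grip_width: 0.0442
finger_force: 61.7
```

Call:
move_arm:
  targets:
    - [0,0,-0.8,-0.0442,0]
    - [0,0,0,-0.0442,0]
    - [0,0,0,-0.0442,0]
    - [0,0,0,-0.0442,0]
    - [0,0,0,-0.0442,0]

```text
clock: 73.4
position: [0.6412, -0.0085, 0.1714]
ee_rot: [180.0, -0.0, 42.0]
force: [1.2, -0.4, -1.9]
grip_width: 0.0445
finger_force: 61.9
```

Call:
move_arm:
  targets:
    - [0,0,0,-0.0442,0]
    - [0,0,0,-0.0442,0]
    - [0,0,0,-0.0442,0]
    - [0,0,0,-0.0442,0]
    - [0,0,0,-0.0442,0]

```text
clock: 73.9
position: [0.6411, -0.0085, 0.1713]
ee_rot: [180.0, -0.0, 81.8]
force: [-0.1, 0.3, -2.4]
grip_width: 0.0445
finger_force: 61.9
```

Call:
move_arm:
  targets:
    - [0.705,-0.757,0,0,0]
    - [0.705,-0.757,0,0,0]
    - [0.705,-0.757,0,0,0]
    - [0.705,-0.757,0,0,0]
    - [0.705,-0.757,0,0,0]

```text
clock: 74.4
position: [0.5755, 0.0739, 0.1709]
ee_rot: [180.0, -0.0, 81.5]
force: [0.8, 0.1, -1.4]
grip_width: 0.0443
finger_force: 61.8
```

Call:
move_arm:
  targets:
    - [0.705,-0.757,0,0,0]
    - [0.705,-0.757,0,0,0]
    - [0.705,-0.757,0,0,0]
    - [0.705,-0.757,0,0,0]
    - [0.705,-0.757,0,0,0]

```text
clock: 74.9
position: [0.511, 0.1548, 0.1708]
ee_rot: [180.0, -0.0, 81.5]
force: [0.7, 0.2, -2.0]
grip_width: 0.0447
finger_force: 61.8
```

Call:
move_arm:
  targets:
    - [0.705,-0.757,0,0,0]
    - [0.705,-0.757,0,0,0]
    - [0.705,-0.757,0,0,0]
    - [0.705,-0.757,0,0,0]
    - [0.705,-0.757,0,0,0]

```text
clock: 75.4
position: [0.4464, 0.2355, 0.1709]
ee_rot: [180.0, -0.0, 81.5]
force: [1.4, 0.4, -0.9]
grip_width: 0.0445
finger_force: 61.8
```

Call:
move_arm:
  targets:
    - [0.705,-0.757,0,0,0]
    - [0.705,-0.757,0,0,0]
    - [0.705,-0.757,0,0,0]
    - [0.705,-0.757,0,0,0]
    - [0.705,-0.757,0,0,0]

```text
clock: 75.9
position: [0.3819, 0.3163, 0.1709]
ee_rot: [180.0, -0.0, 81.5]
force: [0.1, 0.3, -1.7]
grip_width: 0.0448
finger_force: 61.8
```

```bash
python3 - <<'E'
from h import *
go(.3827,.3155,.03,81.4)
E
```

```text
t=75.9 pos=[0.3819 0.3163 0.1709] rot=[180.   -0.   81.5] F=[ 0.1  0.3 -1.7] w=0.0448
units before turn [-0.03  0.04  7.04]
turn 0.0006 units after turn [-0.03  0.04  7.04]
```

Call:
move_arm:
  targets:
    - [0,0,0.95,0,0]
    - [0,0,0.95,0,0]
    - [0,0,0.95,0,0]
    - [0,0,0.95,0,0]
    - [0,0,0.95,0,0]

```text
clock: 76.4
position: [0.3825, 0.3158, 0.0752]
ee_rot: [180.0, -0.0, 81.5]
force: [0.7, 0.0, -1.5]
grip_width: 0.0445
finger_force: 61.9
```

Call:
move_arm:
  targets:
    - [0,0,0.95,0,0]
    - [0,0,0.6,0,0]
    - [0,0,0.3,0,0]
    - [0,0,0.2,0,0]
    - [0,0,0,0,0]

```text
clock: 76.9
position: [0.3833, 0.3154, 0.0348]
ee_rot: [180.0, -0.0, 81.5]
force: [0.3, 0.5, -1.7]
grip_width: 0.0447
finger_force: 61.8
```

Call:
move_arm:
  targets:
    - [0,0,0.05,0,0]
    - [0,0,0,0,0]
    - [0,0,0,0,1]
    - [0,0,0,0,1]
    - [0,0,0,0,1]

```text
clock: 77.4
position: [0.3835, 0.3153, 0.0339]
ee_rot: [180.0, -0.0, 81.5]
force: [0.3, -0.6, -0.5]
grip_width: 0.0844
finger_force: 0.0
```

Call:
move_arm:
  targets:
    - [0,0,0,0,1]
    - [0,0,-0.7,0,1]
    - [0,0,-1,0,1]
    - [0,0,-1,0,1]
    - [0,0,-1,0,1]

```text
clock: 77.9
position: [0.3833, 0.3151, 0.1084]
ee_rot: [-180.0, 0.0, 81.5]
force: [1.1, -0.6, -0.3]
grip_width: 0.0855
finger_force: 0.0
```

Call:
move_arm:
  targets:
    - [0,0,-1,0,1]
    - [0,0,-1,0,1]
    - [0,0,-1,0,1]
    - [0,0,-1,0,1]
    - [0,0,-1,0,1]

```text
clock: 78.4
position: [0.3832, 0.3151, 0.2086]
ee_rot: [-180.0, 0.0, 81.5]
force: [-0.0, 0.3, 0.4]
grip_width: 0.0852
finger_force: 0.0
```

```bash
python3 - <<'E'
from h import *
d=look();go(.49,0,.25)
for b in blobs(d,"pale",.048,1000):print(b)
h=cv2.cvtColor(d["frame"],cv2.COLOR_RGB2HSV);H,S,V=[h[...,i].astype(int) for i in range(3)]
print([b for b in blobs(d,"dark",.048,800)])
t=look("top")
for n in("pale","dark"):
  for b in blobs(t,n,.042,200,roi=(60,140,240,340)):print(n,b)
E
```

```text
t=78.5 pos=[0.3844 0.316  0.2114] rot=[ 1.799e+02 -1.000e-01  8.150e+01] F=[1.5 0.9 3.7] w=0.0852
units before turn [-14.84   7.56  -1.93]
{'px': array([603., 220.]), 'xy': array([0.6009, 0.2817]), 'yaw': 81.4, 'size': array([ 53., 127.]), 'ends': (34, 53)}
{'px': array([462., 226.]), 'xy': array([0.4933, 0.2984]), 'yaw': 80.9, 'size': array([ 52., 128.]), 'ends': (33, 52)}
[{'px': array([308., 372.]), 'xy': array([0.3536, 0.1861]), 'yaw': -8.6, 'size': array([ 94., 128.]), 'ends': (60, 82)}, {'px': array([333., 256.]), 'xy': array([0.4031, 0.3034]), 'yaw': -8.6, 'size': array([136., 156.]), 'ends': (5, 6)}, {'px': array([510., 101.]), 'xy': array([0.5349, 0.3855]), 'yaw': 171.4, 'size': array([  4., 182.]), 'ends': (4, 3)}]
pale {'px': array([133., 243.]), 'xy': array([0.4907, 0.2991]), 'yaw': 81.6, 'size': array([ 55., 129.]), 'ends': (31, 55)}
pale {'px': array([141., 197.]), 'xy': array([0.5991, 0.2821]), 'yaw': 82.1, 'size': array([ 53., 129.]), 'ends': (30, 53)}
dark {'px': array([207., 307.]), 'xy': array([0.341 , 0.1144]), 'yaw': -100.8, 'size': array([141., 163.]), 'ends': (119, 106)}
dark {'px': array([172., 253.]), 'xy': array([0.4778, 0.211 ]), 'yaw': 170.3, 'size': array([ 47., 334.]), 'ends': (11, 10)}
```

Call:
move_arm:
  targets:
    - [-0.9,0.2,-0.4,0,1]
    - [-0.9,0.2,-0.4,0,1]
    - [-0.9,0.2,-0.4,0,1]
    - [-0.9,0.2,-0.4,0,1]
    - [-0.9,0.2,-0.4,0,1]

```text
clock: 79.0
position: [0.3895, 0.2224, 0.2474]
ee_rot: [-180.0, 0.0, 81.5]
force: [1.4, -0.5, 0.7]
grip_width: 0.0857
finger_force: 0.0
```

Call:
move_arm:
  targets:
    - [-0.9,0.4,0,0,1]
    - [-0.9,0.4,0,0,1]
    - [-0.9,0.4,0,0,1]
    - [-0.9,0.4,0,0,1]
    - [-0.9,0.4,0,0,1]

```text
clock: 79.5
position: [0.4159, 0.1275, 0.2471]
ee_rot: [-180.0, 0.0, 81.5]
force: [0.3, -0.4, 0.8]
grip_width: 0.0853
finger_force: 0.0
```

Call:
move_arm:
  targets:
    - [-0.9,0.4,0,0,1]
    - [-0.9,0.4,0,0,1]
    - [-0.9,0.4,0,0,1]
    - [-0.9,0.4,0,0,1]
    - [-0.9,0.4,0,0,1]

```text
clock: 80.0
position: [0.4421, 0.0326, 0.2471]
ee_rot: [-180.0, 0.0, 81.5]
force: [-0.6, 1.2, -0.7]
grip_width: 0.0853
finger_force: 0.0
```

Call:
move_arm:
  targets:
    - [-0.9,0.4,0,0,1]
    - [-0.9,0.4,0,0,1]
    - [-0.9,0.4,0,0,1]
    - [-0.9,0.4,0,0,1]
    - [-0.9,0.4,0,0,1]

```text
clock: 80.5
position: [0.4684, -0.0623, 0.2471]
ee_rot: [-180.0, -0.0, 81.5]
force: [-0.1, -0.7, 0.1]
grip_width: 0.0851
finger_force: 0.0
```

Call:
move_arm:
  targets:
    - [0,0,0,0,1]
    - [0,0,0,0,1]
    - [0,0,0,0,1]
    - [0,0,0,0,1]

```text
clock: 80.9
position: [0.4683, -0.0609, 0.2476]
ee_rot: [-180.0, -0.0, 81.5]
force: [-0.1, -0.4, -0.2]
grip_width: 0.0855
finger_force: 0.0
```

```bash
python3 - <<'E'
from h import *
t=look("top");go(.4,0,.3)
for n in("pale","dark"):
  for b in blobs(t,n,.042,150,roi=(88,150,183,330)):print(n,b)
for b in blobs(t,"red",.06,6,roi=(200,200,280,270)):print('red',b)
a=cv2.imread("pics/top0.png")[:,:,::-1]
print('diff tools',[int((cv2.absdiff(a[y0:y1,x0:x1],t["frame"][y0:y1,x0:x1]).max(2)>60).sum()) for x0,y0,x1,y1 in((495,145,545,265),(365,125,405,165),(385,308,492,330))])
E
```

```text
t=81.0 pos=[ 0.4683 -0.0609  0.2476] rot=[-180.    -0.    81.5] F=[-0.   0.5 -0.3] w=0.0855
units before turn [ 2.51 -3.83 -2.62]
pale {'px': array([133., 242.]), 'xy': array([0.4938, 0.2981]), 'yaw': 78.9, 'size': array([ 56., 130.]), 'ends': (34, 56)}
pale {'px': array([141., 197.]), 'xy': array([0.6   , 0.2821]), 'yaw': 80.9, 'size': array([ 56., 130.]), 'ends': (34, 56)}
dark {'px': array([172., 254.]), 'xy': array([0.4723, 0.1943]), 'yaw': -16.7, 'size': array([ 49., 270.]), 'ends': (6, 39)}
diff tools [0, 0, 1389]
```

```bash
python3 - <<'E'
from h import *
t=look("top");h=cv2.cvtColor(t["frame"],cv2.COLOR_RGB2HSV)
a=np.radians(81.4)
for k in(-75,-60,-40,-10,0,15,40,62,75):
    p=proj(t,(.383+np.cos(a)*k/1e3,.313+np.sin(a)*k/1e3,.048));print(k,p.round(),h[int(p[1]+.5),int(p[0]+.5)])
d=env.snapshot("scene");hs=cv2.cvtColor(d["frame"],cv2.COLOR_RGB2HSV)
for k in(-75,-50,-10,0,15,40,62,75):
    p=proj(d,(.383+np.cos(a)*k/1e3,.313+np.sin(a)*k/1e3,.048));print('s',k,p.round(),hs[int(p[1]+.5),int(p[0]+.5)])
E
```

```text
-75 [155. 293.] [  7 139  46]
-60 [149. 292.] [ 11 145 134]
-40 [140. 291.] [ 15 137 170]
-10 [128. 289.] [ 12 148 133]
0 [123. 289.] [ 11 141 136]
15 [117. 288.] [ 11 144 135]
40 [106. 286.] [ 15 133 161]
62 [ 97. 285.] [ 13 148 207]
75 [ 91. 285.] [ 13 150 170]
s -75 [498. 283.] [ 14 183 216]
s -50 [509. 289.] [ 11 187 128]
s -10 [527. 299.] [ 11 189 127]
s 0 [531. 302.] [ 11 189 127]
s 15 [538. 306.] [ 12 194 126]
s 40 [550. 312.] [ 11 192 126]
s 62 [561. 318.] [ 11 191 119]
s 75 [567. 322.] [ 17 151 241]
```

```bash
python3 -c "
from plant import env
print(env.sign_off())"
```

```text
the job is handed in; nothing more can be done
None
```

The job is handed in: both pale blanks were tested at the cream tab, then the dark blank alone at the brown tab, all three now lie flat on the cork board, and the dial was left at the brown tab; mallet and wax tin show no change from above, but the gouge couldn't be confirmed because its part of the final image had changed (I think arm or shadow), though no move was made at it.

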